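# Wedge the dovetailed rivet die into its tapered way and drop the stop

## Robot

A 6-joint arm with a two-finger parallel gripper is mounted at the origin on the work surface. World frame = base frame: x ahead of the robot, y to its left, z up, the work surface at z = 0. Lengths are in m, angles in rad, forces in N, time in s.
With the tool pointing down it reaches from about 0.425 to 0.95 m from the base axis. Payload 3.5 kg.
Tool frame: the origin (TCP) lies on the centre line of the jaws, within the pads' length; the fingertips stand 11 mm ahead of it and the grasp point (between the pads) lies 8 mm behind it; x points along the fingers, y is the direction in which the jaws open and shut, and the axes are right-handed (so a half turn about x gives the same grasp; the last joint's range is limited). The gripper opens to 85 mm and grips with 20 to 120 N. Pads are 22 mm wide; open, the fingers measure 114 mm over their backs; the gripper's body (76 mm by 85 mm) begins 54 mm behind the grasp point. The pads swing forward as they close: fully open they stand 13 mm farther back than shut.
Start: joints at [1.089, 0.286, 1.577, -0, 1.279, -0.15], TCP at [0.22, 0.638, 0.214] pointing down, gripper open.
Joint ranges: [-2.77, 2.77], [-0.9, 2.22], [0.21, 2.48], [-1.53, 4.67], [0.24, 2.81], [-2.84, 2.84]. Speed limits (rad/s): [2.79, 2.79, 3.14, 3.14, 3.14, 3.14].

## Interface

Orientations are given as a unit quaternion [x, y, z, w].
In Python, from plant import ctrl gives the robot as it stands. The module is installed in compiled form; this text tells all that it offers.
- The arm moves only by the tool drive_tool, never from a script. Its argument "series" is a list of rows, each a list of 2 entries, a list of its own where there are three numbers: the shift along the tool's x, y, z in units of 50 mm (1.0 is 50 mm), then the turn, a rotation vector about the tool's x, y, z in degrees. A call has 1 to 5 rows; each row shifts and turns the pose as measured when the row begins, along the tool's axes as they then stand; what a row does not reach is not made up. A row lasts 1/10 s, in which the tool goes at most 50 mm and 8.59 degrees, less where a joint would pass 70% of its speed; a pose out of reach is approached as far as the arm can. A call is refused whole if a number of a shift passes 1 or a number of a turn 8.59, either way. A call with a gripper value outside its range is refused whole. "grip" is the gripper's target within -1 to 1 (fully open at 1, half-way at 0, shut at -1), set as the call begins (left out, the last holds). The fingers move at their own pace and stop on an object; "newtons" is the grip in N (left out, the last holds). Time passes only in rows, so rows that do not move let the fingers close. It gives the time, the measured TCP pose, the force and the opening at its end, in the units of the state.
- ctrl.get_state(): the state, without advancing time (a new reading comes with each control period).
- ctrl.read_camera(name): name is "side" or "top" or "wrist"; returns a dict with "img" (400x640x3 uint8, red, green, blue), "camera_matrix" (3x3 intrinsics, pixels), "k1" (the pictures are not rectified: a ray, as slopes to the right and down, at radius r is drawn at 1 + k1 r^2 times it, then the intrinsics apply), "R" (3x3) and "t" (3): a world point X has camera coordinates R X + t. Camera axes: x right, y down, z forward; pixel columns grow to the right and rows downward; lengths in m; the calibration is good to about 2 mm. A picture is of the moment at which its call begins. There is no depth.
- ctrl.sign_off(): hands the job in, once; it reports no verdict.
The state is a dict: "time": time; "qpos": joint angles; "dq": joint speeds; "joint_efforts": joint torques, N m; "eef_pos": TCP position; "tcp_rot": TCP orientation; "contact_force": force on the tool from outside, world axes, zero at the start; "wrist_torque": the same for the moment, N m; "opening": opening from 0.0 (shut) to 1.0 (fully open).
Only numpy, scipy, OpenCV 4.12 (cv2) and the standard library are available. Lean on these libraries where they do the work, as an engineer would, in place of code of your own. Each camera call takes 0.05 s, during which the arm holds its last target.

## Task

Fit the dovetailed rivet die to the riveting bed: from the flat apron, slide it narrow end first in between the straight rail and the brass taper gib, and push it home until it is wedged tight and stays tight by itself. Go by feel, since nobody has noted where the gib is set: a firm push of 15 to 20 N is right, and the die must not be rammed. Then bring the long lever down so that the hinged stop lies fully down behind the die, and leave the other things on the counter as they are.

Things in the scene. Friction and masses are not known exactly. Their poses are not given: they have to be found in the camera images.
- die: Bright steel rivet die, 80 mm long, 69 mm high, 0.75 kg. Origin: centre of its underside; x points to its narrow nose. Dovetail foot 13.5 mm high, flanks leaning in 15 degrees; on the underside the left flank (+y) is straight at y = 20 mm, the right one tapers 1 in 8, from y = -25 mm at the tail to -15 mm at the nose. A neck and the head stand on it.
- bed: Dark cast-iron riveting bed, fixed, 320 x 132 mm, plate 18 mm thick. Origin: underside of the plate below the mouth of the way; x along the way in the sense the die is pushed, y left, z up. From x = -120 to 0 mm the plate is a free flat apron, level with the way's floor (z = 18 mm). The rails run from x = 0 to 120 mm and end 15 mm above the floor (z = 33 mm).
- gib_rail: The right-hand rail of the way (y -60 to -32 mm) with the tapered brass gib along its inner side; origin and axes as the bed. The gib was set lengthwise within +-15 mm and is not moved by the push. So a wedged die's origin is at bed y = 0, x anywhere from 17 to 47 mm. Wedging is stiff: from first tightness to a 15 N push is under 1 mm; it then holds by friction.
- lever (a joint): Angle of the rock shaft (along bed y, at x = -140, z = 50 mm) that carries both lever and stop: 0 = stop down, about 1.7 at the start = both upright. Friction 0.9 N m: it stays where it is left. The stop is a steel plate 50 mm wide, 8 mm thick, 113 mm long, between y -25 and 25 mm; upright, its tip is 160 mm above the bed's underside at x about -137 mm.
- lever_knob (a point): Centre of the black ball knob, 32 mm across, at the end of the 14 mm thick lever arm, 170 mm from the hinge axis. It swings in the bed's plane y = -95 mm. Upright it is about 220 mm above the counter; it goes forward (bed +x) and down by about 1.7 rad to bed x = 29 mm, z = 30 mm.
- lever_hinge (a point): Point on the axis of the rock shaft in the plane of the lever arm (bed x = -140, y = -95, z = 50 mm).
- gauge: Stepped brass rivet gauge block, 64 x 30 x 36 mm, loose, to be left alone. Origin: centre of its underside.
- bucking_bar: Dark steel stepped bucking bar, 76 x 38 x 42 mm, loose, to be left alone. Origin: centre of its underside.
- snap_a: Bright steel rivet snap standing upright, 28 mm thick, 95 mm high, loose, to be left alone. Origin: centre of its foot.
- snap_b: A second, equal rivet snap standing upright, to be left alone. Origin: centre of its foot.
- dish: Olive-drab round tin dish of copper rivets, 120 mm across, 24 mm high, loose, to be left alone. Origin: centre of its underside.
- hammer: Hand hammer lying on the counter, 260 mm long, to be left alone. Origin: middle of its underside.
- die_head (a point): Centre of the die's head, 42 mm above its underside, over its origin; same axes. The head is 44 mm long (x), 32 mm wide (y) and reaches from 18 to 58 mm above the underside; its flats are gripped across the width. A 25 mm round cup boss, 11 mm high, stands on it; below it is a 27 mm wide neck.
- way_mouth (a point): Mouth of the way at floor level (bed x = 0, y = 0, z = 18 mm), axes as the bed. The straight left rail's undercut flank is at y = +20 mm: a die with y = 0 touches it. The right side is the gib, converging 1 in 8. The mouth is 42 to 46 mm wide, so the nose enters with 7 to 11 mm of play (die y between -7 and 0 mm); play shrinks 1 mm per 8 mm of travel.
- stop_tip (a point): Middle of the stop's free end. With the stop down it lies at bed x = -29 mm, y = 0, z = 28 mm, just behind the tail of a wedged die (tail at x -23 to 7 mm).
Things that resemble listed ones, but are neither listed nor needed, are in the scene too. Of the things that look like the die, take the one that is farthest to the robot's right at the start.

How it is judged:
On the way:
1. the die is wedged tight in the way, narrow end first, while the stop is still up (contact force between die and gib_rail above 14 N and x of die in the frame of bed between 0.012 and 0.052 m and y of die in the frame of bed between -0.003 and 0.003 m and z of die in the frame of bed between 0.0155 and 0.0205 m and angle between the x axis of die and the x axis of bed, either way round below 0.05 rad and angle between die's own z axis and vertical below 0.06 rad and value of joint lever above 1.2 rad), for 0.3 s.
At the end, for the whole second after the job is handed in: The die stands in the way on its floor (within 2.5 mm), in line with it (3 mm, 0.05 rad), wedged 12 to 52 mm past the mouth so tightly that it still presses on the gib rail with more than 14 N when let go; it is at rest, and the lever is down within 0.06 rad, the stop lying behind the die (contact force between die and gib_rail above 14 N and x of die in the frame of bed between 0.012 and 0.052 m and y of die in the frame of bed between -0.003 and 0.003 m and z of die in the frame of bed between 0.0155 and 0.0205 m and angle between the x axis of die and the x axis of bed, either way round below 0.05 rad and angle between die's own z axis and vertical below 0.06 rad and linear speed of die below 0.01 m/s and value of joint lever below 0.06 rad); the robot touches nothing.
It fails at once if the die was rammed: it pressed on the gib rail with over 38 N (contact force between die and gib_rail above 38 N).
It fails at once if another thing on the counter was shifted by more than 20 mm or knocked over (distance of any of gauge, bucking_bar, snap_a, snap_b, dish, hammer from where it was at the start of the episode above 0.02 m or angle between any of snap_a, snap_b's own z axis and vertical above 0.4 rad).
It also fails if it takes over 67 s, if anything falls off the work surface, if the arm or the gripper's body presses on something with over 40 N, if the wrist force passes 120 N, or if a joint passes its speed limit or range.

## Working session

There is one attempt and no reset: what is moved stays moved. The work goes in short steps, Python scripts to look and compute and a tool call to move; the robot and the scene stay as the last step left them, time stands still between calls to the robot, and variables do not carry over. Pictures are saved under pics/ and viewed, and the job is handed in when it is done.

Besides the shell and the picture viewer there is one more tool, called after "Request:" as a command line: name --argument value ..., lists and objects as JSON in quotes. drive_tool: Moves the arm, as the interface text tells. Its arguments: {"type":"object","properties":{"series":{"type":"array"},"grip":{"type":"number"},"newtons":{"type":"number"}},"required":["series"]}

```bash
mkdir -p pics; ls
python3 - <<'E'
from plant import ctrl
import cv2
s=ctrl.get_state()
print({k:(v if not hasattr(v,'round') else v.round(4) if hasattr(v,'shape') else v) for k,v in s.items()})
for n in ['side','top','wrist']:
    d=ctrl.read_camera(n); cv2.imwrite(f'pics/{n}0.png',d['img'][:,:,::-1]); print(n,d['camera_matrix'],d['k1'],d['R'],d['t'])
E
```

```text
pics
{'time': 0.0, 'qpos': array([ 1.089 ,  0.2872,  1.5782, -0.    ,  1.2786, -0.15  ]), 'dq': array([ 0.001 ,  0.0012, -0.0002, -0.0007, -0.0001,  0.0006]), 'joint_efforts': array([-1.80000e-03, -4.05982e+01, -2.92622e+01, -3.00000e-04,
        5.90000e-03, -0.00000e+00]), 'eef_pos': array([0.2195, 0.6376, 0.2129]), 'tcp_rot': array([ 0.116 ,  0.6977, -0.1176,  0.6971]), 'contact_force': array([ 0.2585, -0.2713, -0.5457]), 'wrist_torque': array([ 0.0724, -0.0178, -0.0209]), 'opening': 0.9990250369110067}
side [[472.26671441   0.         318.79197291]
 [  0.         472.26671441 196.87801481]
 [  0.           0.           1.        ]] -0.01729920590536027 [[ 0.732377   -0.68089877  0.00088652]
 [-0.48580616 -0.52344612 -0.69999752]
 [ 0.4770915   0.51223141 -0.71414472]] [-0.4294867   0.29515665  1.12539909]
top [[391.7890317    0.         314.7622031 ]
 [  0.         391.7890317  201.70257314]
 [  0.           0.           1.        ]] 0.017283604944218763 [[ 0.07963555 -0.99682007 -0.00281373]
 [-0.97668492 -0.07746181 -0.20021548]
 [ 0.19936085  0.0186924  -0.97974785]] [-0.06496331  0.55554126  1.23761951]
wrist [[324.03553706   0.         317.75561896]
 [  0.         324.03553706 197.82620242]
 [  0.           0.           1.        ]] -0.04445849330656456 [[ 0.32525227  0.94562672 -0.00103226]
 [ 0.90798375 -0.31199951  0.27968164]
 [ 0.26415237 -0.09190436 -0.96009224]] [-0.67393327 -0.03662652  0.37716374]
```

View pics/side0.png

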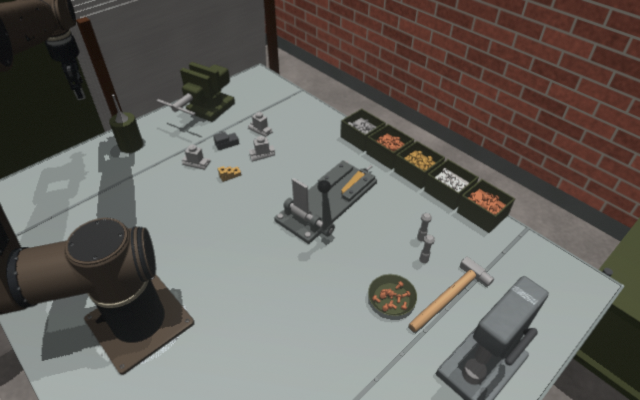

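View pics/top0.png

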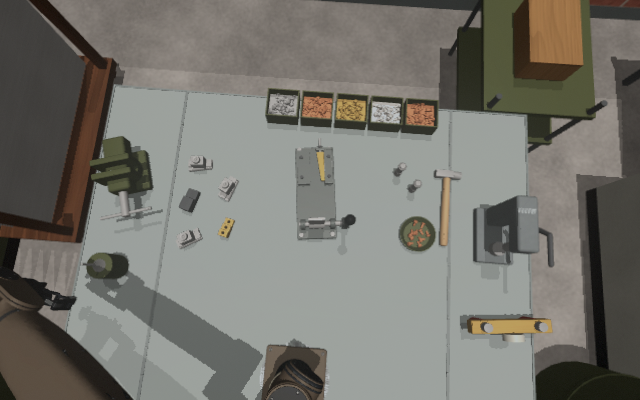

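View pics/wrist0.png

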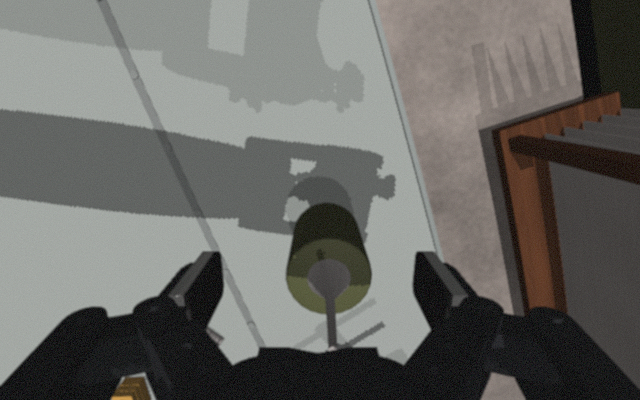

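Top view: three die look-alikes, at (200,162), (228,187) and (188,238). The robot's right is to the right in this picture, so the one at (228,187) fits. I'll confirm that in an enlarged crop and measure it.

```bash
cat > h.py <<'E'
import numpy as np, cv2
def cam(ctrl,n):
    d=ctrl.read_camera(n); return d
def ray(d,u,v):
    K=d['camera_matrix']; k=d['k1']
    p=cv2.undistortPoints(np.array([[[u,v]]],float),K,np.array([k,0,0,0,0.]))[0,0]
    R=d['R'];c=-R.T@d['t']; w=R.T@np.array([p[0],p[1],1.]); return c,w
def atz(d,u,v,z):
    c,w=ray(d,u,v); return c+w*(z-c[2])/w[2]
def proj(d,X):
    X=np.atleast_2d(X); r,_=cv2.Rodrigues(np.array(d['R']))
    return cv2.projectPoints(X.astype(float),r,np.array(d['t'],float),d['camera_matrix'],np.array([d['k1'],0,0,0,0.]))[0][:,0]
def crop(d,x0,y0,x1,y1,s,name):
    im=d['img'][y0:y1,x0:x1,::-1]; im=cv2.resize(im,None,fx=s,fy=s,interpolation=cv2.INTER_CUBIC); cv2.imwrite(name,im)
def save(d,name): np.savez(name,**d)
E
python3 - <<'E'
from plant import ctrl
from h import *
d=cam(ctrl,'top'); save(d,'top0.npz'); crop(d,160,140,250,260,5,'pics/t_die.png'); crop(d,280,130,370,250,5,'pics/t_bed.png')
d=cam(ctrl,'side'); save(d,'side0.npz'); crop(d,170,90,290,190,6,'pics/s_die.png'); crop(d,260,150,390,250,6,'pics/s_bed.png')
E
```

```text
(no output)
```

View pics/t_die.png

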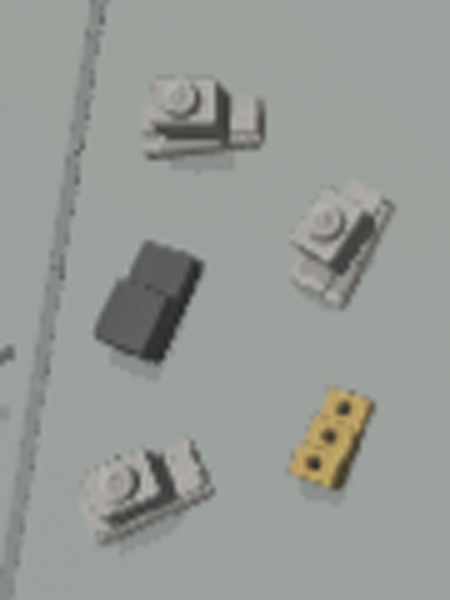

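View pics/t_bed.png

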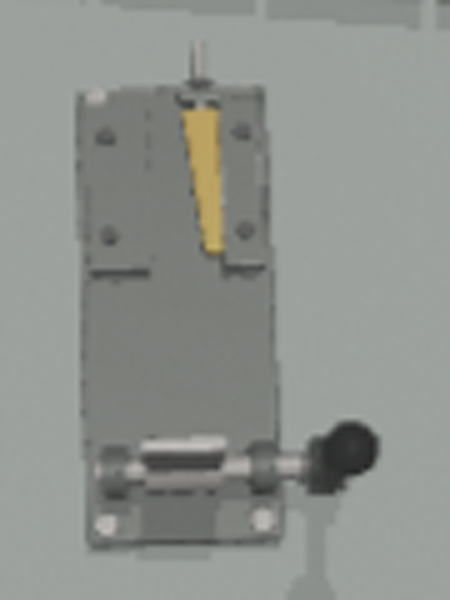

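View pics/s_die.png

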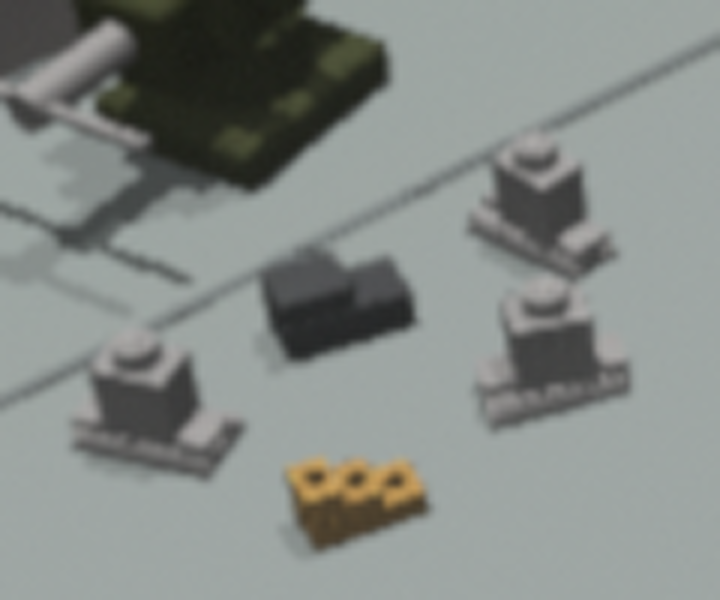

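View pics/s_bed.png

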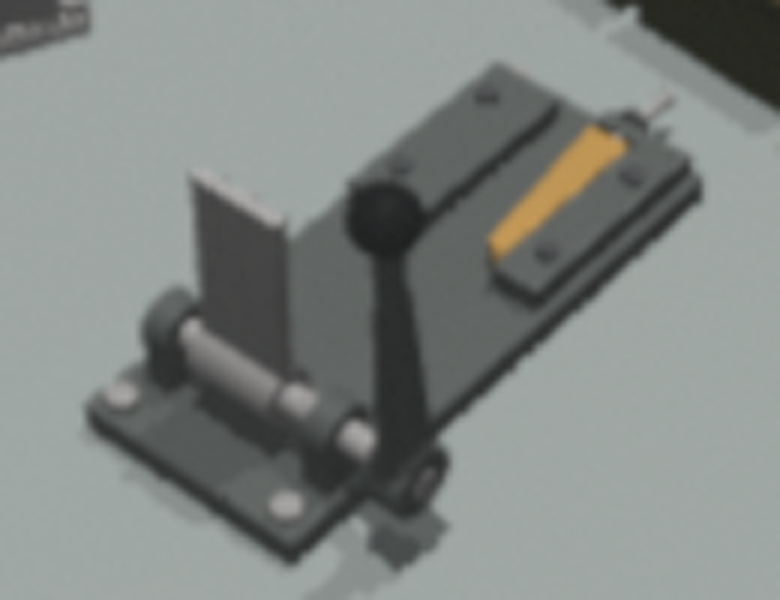

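```bash
cat > fitbed.py <<'E'
from h import *
from scipy.optimize import least_squares
T=dict(np.load('top0.npz'));S=dict(np.load('side0.npz'));T['k1']=float(T['k1']);S['k1']=float(S['k1'])
def bedpts(p,B):
    c,s=np.cos(p[2]),np.sin(p[2]);B=np.atleast_2d(B).astype(float)
    return np.c_[p[0]+c*B[:,0]-s*B[:,1],p[1]+s*B[:,0]+c*B[:,1],B[:,2]]
if __name__=='__main__':
    t=[((88,542),(-200,66,18)),((283,538),(-200,-66,18)),((90,270),(0,60,33)),((150,270),(0,32,33)),((265,264),(0,-60,33)),((223,264),(0,-32,33))]
    s=[((292,548),(-200,-66,18)),((90,408),(-200,66,18)),((700,180),(120,-66,18))]
    up=np.array([a for a,b in t])/5+[280,130]; us=np.array([a for a,b in s])/6+[260,150]
    Bt=np.array([b for a,b in t])/1e3;Bs=np.array([b for a,b in s])/1e3
    f=lambda p:np.r_[(proj(T,bedpts(p,Bt))-up).ravel(),(proj(S,bedpts(p,Bs))-us).ravel()]
    r=least_squares(f,[0.6,0,0]);print(r.x,r.fun.reshape(-1,2).round(2))
    for nm,d,n in(('a',T,6),('b',S,3)):
        f2=lambda p:f(p)[:12] if nm=='a' else f(p)[12:]
        print(nm,least_squares(f2,[0.6,0,0]).x)
    p=r.x
    for d,(x0,y0,x1,y1),sc,n in((T,(280,130,370,250),5,'ot'),(S,(260,150,390,250),6,'os')):
        im=cv2.resize(d['img'][y0:y1,x0:x1,::-1],None,fx=sc,fy=sc,interpolation=cv2.INTER_CUBIC)
        def poly(P,col):
            q=(proj(d,bedpts(p,np.array(P)/1e3))-[x0,y0]+.5)*sc; cv2.polylines(im,[q.astype(int)],True,col,1)
        poly([(-200,-66,18),(120,-66,18),(120,66,18),(-200,66,18)],(0,0,255))
        poly([(0,32,33),(120,32,33),(120,60,33),(0,60,33)],(0,255,0));poly([(0,-32,33),(120,-32,33),(120,-60,33),(0,-60,33)],(0,255,0))
        poly([(-140,-25,50),(-137,-25,160),(-137,25,160),(-140,25,50)],(255,0,0))
        poly([(-140,-95,50),(-162,-95,220)],(255,255,0))
        cv2.imwrite(f'pics/{n}.png',im)
E
python3 fitbed.py
```

```text
[ 0.63571442 -0.01940998  0.11353559] [[ 0.89  2.49]
 [ 1.46  1.94]
 [ 0.56 -2.44]
 [-3.2  -2.71]
 [ 0.85 -2.42]
 [ 1.02 -2.14]
 [-1.28  1.28]
 [-2.7   0.75]
 [ 0.34  0.33]]
a [ 0.63294035 -0.01986948  0.09661004]
b [ 0.64045376 -0.01840732  0.12211393]
```

View pics/ot.png

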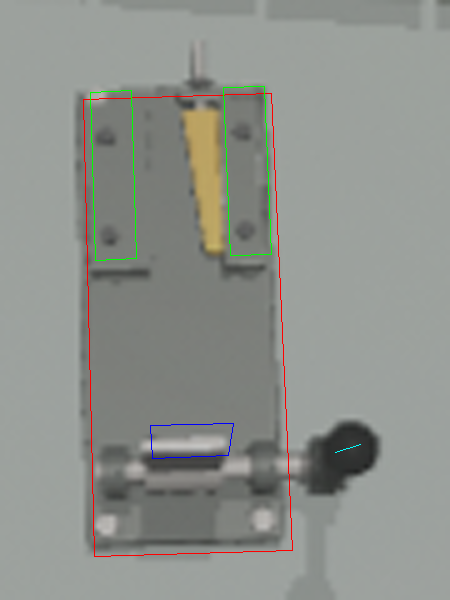

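View pics/os.png

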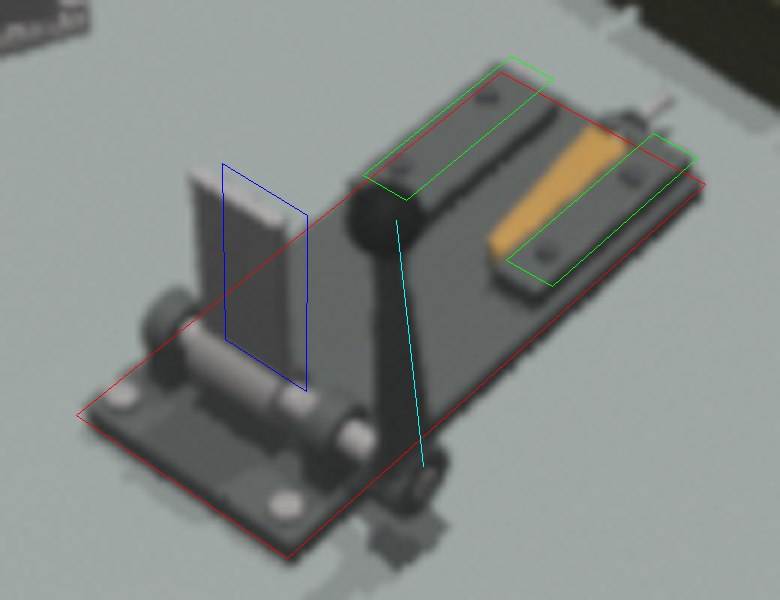

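```bash
cat > fit2.py <<'E'
from fitbed import *
t=[((90,268),(0,60,33)),((151,268),(0,16,33)),((266,263),(0,-60,33)),((223,263),(0,-32,33)),((88,541),(None,66,18)),((283,538),(None,-66,18)),((78,93),(120,60,33)),((264,88),(120,-60,33))]
s=[((292,548),(None,-66,18)),((90,405),(None,66,18)),((702,183),(120,-66,18)),((540,292),(0,-60,33)),((492,262),(0,-32,33)),((692,160),(120,-60,33)),((497,62),(120,60,33))]
up=np.array([a for a,b in t])/5+[279.5,129.5]; us=np.array([a for a,b in s])/6+[259.5,149.5]
def mk(L,e): return np.array([[e*1000 if c is None else c for c in b] for a,b in L])/1e3
def f(p): return np.r_[(proj(T,bedpts(p,mk(t,p[3])))-up).ravel(),(proj(S,bedpts(p,mk(s,p[3])))-us).ravel()]
r=least_squares(f,[.63,-.02,.1,-.2],loss='soft_l1');print(r.x,r.fun.reshape(-1,2).round(2))
print(least_squares(lambda p:f(p)[:16],[.63,-.02,.1,-.2]).x,least_squares(lambda p:f(p)[16:],[.63,-.02,.1,-.2]).x)
print(-T['R'].T@T['t'])
p=r.x;np.save('bed.npy',p[:3])
for d,(x0,y0,x1,y1),sc,n in((T,(280,130,370,250),5,'ot'),(S,(260,150,390,250),6,'os')):
    im=cv2.resize(d['img'][y0:y1,x0:x1,::-1],None,fx=sc,fy=sc,interpolation=cv2.INTER_CUBIC)
    def poly(P,col):
        q=(proj(d,bedpts(p,np.array(P)/1e3))-[x0,y0]+.5)*sc; cv2.polylines(im,[q.astype(int)],True,col,1)
    e=p[3]*1000
    poly([(e,-66,18),(120,-66,18),(120,66,18),(e,66,18)],(0,0,255))
    poly([(0,16,33),(120,16,33),(120,60,33),(0,60,33)],(0,255,0));poly([(0,-32,33),(120,-32,33),(120,-60,33),(0,-60,33)],(0,255,0))
    poly([(-140,-25,50),(-137,-25,160),(-137,25,160),(-140,25,50)],(255,0,0))
    poly([(-140,-95,50),(-162,-95,220)],(255,255,0))
    cv2.imwrite(f'pics/{n}2.png',im)
E
python3 fit2.py
```

```text
[ 0.630801   -0.01619004  0.11184946 -0.18676478] [[-0.01 -0.24]
 [ 0.74 -0.65]
 [ 0.1  -0.37]
 [ 0.47 -0.1 ]
 [ 0.1   0.59]
 [ 0.62 -0.09]
 [ 1.58  1.09]
 [-0.93  0.99]
 [ 0.21 -0.87]
 [-1.03 -0.72]
 [-1.33  0.6 ]
 [ 0.05 -0.58]
 [ 0.5  -0.05]
 [-0.85 -0.04]
 [ 0.7  -0.72]]
[ 0.63109754 -0.0150676   0.10984815 -0.18631049] [ 0.63046687 -0.0176717   0.1160844  -0.1874844 ]
[ 0.30102927 -0.04485758  1.32360022]
```

Run:
```python
import cv2,numpy as np
a=cv2.imread('pics/ot2.png');b=cv2.imread('pics/os2.png')
a=cv2.resize(a,None,fx=.75,fy=.75);b=cv2.resize(b,None,fx=.58,fy=.58)
im=np.zeros((450,800,3),np.uint8);im[:a.shape[0],:a.shape[1]]=a;im[:b.shape[0],340:340+b.shape[1]]=b
cv2.imwrite('pics/o2.png',im)
```

```text
(no output)
```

View pics/o2.png

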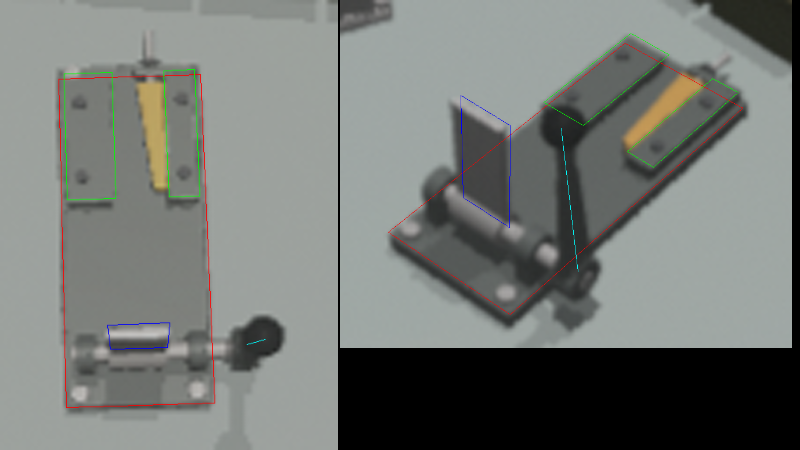

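Run:
```python
from fitbed import *
print(atz(T,160+325/5-.5,140+222/5-.5,.069), atz(S,170+548/6-.5,90+288/6-.5,.069))
# head top corners & foot corners
for n,u,v,z in(('h1',330,186,.058),('h2',372,220,.058),('h3',335,262,.058),('h4',291,236,.058),('f tailR',345,306,.0),('f tailL?',292,272,.0135),('f noseR',394,205,.0135),('noseL',352,180,.0135)):
    print(n,atz(T,160+u/5-.5,140+v/5-.5,z).round(4))
```

```text
[0.59251876 0.28061391 0.069     ] [0.59514413 0.28065659 0.069     ]
h1 [0.6199 0.2832 0.058 ]
h2 [0.5989 0.2525 0.058 ]
h3 [0.5685 0.2734 0.058 ]
h4 [0.5838 0.3048 0.058 ]
f tailR [0.5504 0.2773 0.    ]
f tailL? [0.5686 0.3131 0.0135]
f noseR [0.6212 0.2491 0.0135]
noseL [0.6366 0.2802 0.0135]
```

```bash
cat > plan.py <<'E'
import numpy as np
from scipy.spatial.transform import Rotation as Ro
def Rt(psi): 
    c,s=np.cos(psi),np.sin(psi); return np.array([[0,c,s],[0,s,-c],[-1,0,0.]])
def pose(st): return np.array(st['eef_pos']),Ro.from_quat(st['tcp_rot']).as_matrix()
def plan(st,pos,psi,maxd=.045,maxr=8.,show=True):
    p,R=pose(st); pos=np.array(pos); G=Rt(psi)
    rv=Ro.from_matrix(R.T@G).as_rotvec(degrees=True)
    n=int(max(np.ceil(np.linalg.norm(pos-p)/maxd),np.ceil(np.linalg.norm(rv)/maxr),1))
    print('dist',np.linalg.norm(pos-p).round(4),'rot',rv.round(2),'rows',n)
    R0=R
    for i in range(n):
        R0i=R@Ro.from_rotvec(rv*i/n,degrees=True).as_matrix()
        d=R0i.T@(pos-p)/n/.05
        print('[[%.3f,%.3f,%.3f],[%.2f,%.2f,%.2f]],'%(*d,*(rv/n)))
def show(st):
    p,R=pose(st); print('t',round(st['time'],2),'p',p.round(4),'psi',np.arctan2(R[1,1],R[0,1]).round(4),'down',R[:,0].round(3),'F',np.round(st['contact_force'],2),'op',round(st['opening'],3),'q6',np.round(st['qpos'],2))
E
python3 - <<'E'
from plant import ctrl
from h import *; from plan import *
s=ctrl.get_state(); show(s); p,R=pose(s)
d=cam(ctrl,'wrist'); c=-d['R'].T@d['t']; print('cam in tool',R.T@(c-p),'axes in tool',(R.T@d['R'].T).round(3))
plan(s,[.52,.31,.28],1.2-0)
E
```

```text
t 0.25 p [0.2197 0.6379 0.2137] psi 1.239 down [-0.001 -0.001 -1.   ] F [-0.13  1.65 -0.5 ] op 1.003 q6 [ 1.09  0.29  1.58  0.    1.28 -0.15]
cam in tool [-0.15856785 -0.00043343 -0.07061058] axes in tool [[-0.001 -0.28   0.96 ]
 [ 1.     0.     0.001]
 [-0.001  0.96   0.28 ]]
dist 0.4496 rot [ 2.23 -0.01  0.06] rows 10
[[-0.132,-0.425,0.781],[0.22,-0.00,0.01]],
[[-0.132,-0.421,0.783],[0.22,-0.00,0.01]],
[[-0.132,-0.418,0.785],[0.22,-0.00,0.01]],
[[-0.132,-0.415,0.786],[0.22,-0.00,0.01]],
[[-0.132,-0.412,0.788],[0.22,-0.00,0.01]],
[[-0.133,-0.409,0.790],[0.22,-0.00,0.01]],
[[-0.133,-0.406,0.791],[0.22,-0.00,0.01]],
[[-0.133,-0.403,0.793],[0.22,-0.00,0.01]],
[[-0.133,-0.400,0.794],[0.22,-0.00,0.01]],
[[-0.133,-0.397,0.796],[0.22,-0.00,0.01]],
```

Request:
drive_tool --series '[[[-0.13, -0.42, 0.78], [0, 0, 0]], [[-0.13, -0.42, 0.78], [0, 0, 0]], [[-0.13, -0.42, 0.78], [0, 0, 0]], [[-0.13, -0.42, 0.78], [0, 0, 0]], [[-0.13, -0.42, 0.78], [0, 0, 0]]]'

```text
time: 0.8
eef_pos: [0.3699, 0.4736, 0.2448]
tcp_rot: [0.112, 0.699, -0.114, 0.697]
contact_force: [1.0, 0.7, 0.2]
opening: 0.998
```

Request:
drive_tool --series '[[[-0.05, -0.42, 0.78], [-0.8, 0, 0]], [[0, -0.42, 0.78], [-0.8, 0, 0]], [[0, -0.42, 0.78], [-0.8, 0, 0]], [[0, -0.42, 0.78], [-0.8, 0, 0]], [[0, -0.42, 0.78], [-0.8, 0, 0]]]'

```text
time: 1.3
eef_pos: [0.5319, 0.31, 0.2502]
tcp_rot: [0.088, 0.701, -0.087, 0.702]
contact_force: [0.6, 0.5, -0.7]
opening: 1.0
```

Run:
```python
from plant import ctrl
from h import *; from plan import *
s=ctrl.get_state(); show(s)
d=cam(ctrl,'wrist'); save(d,'w1.npz'); cv2.imwrite('pics/w1.png',d['img'][:,:,::-1]); show(ctrl.get_state())
```

```text
t 1.3 p [0.5319 0.31   0.2502] psi 1.3231 down [ 0.002  0.001 -1.   ] F [ 0.64  0.49 -0.66] op 1.0 q6 [ 0.36  0.13  1.69  0.    1.32 -0.96]
t 1.35 p [0.5368 0.3049 0.2501] psi 1.3184 down [ 0.005 -0.003 -1.   ] F [ 1.61 -3.13  0.62] op 1.005 q6 [ 0.35  0.13  1.69 -0.    1.31 -0.96]
```

View pics/w1.png

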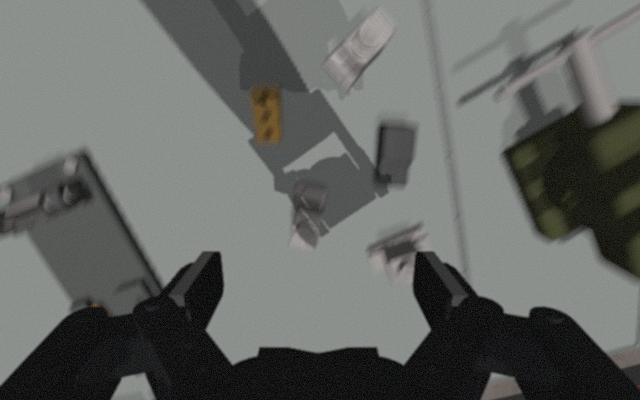

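Request:
drive_tool --series '[[[0, 0, 0], [4, 0, 0]], [[0, 0, 0], [4, 0, 0]], [[0, 0, 0], [0, 0, 0]]]'

```text
time: 1.65
eef_pos: [0.5393, 0.3014, 0.2496]
tcp_rot: [0.141, 0.691, -0.143, 0.695]
contact_force: [0.4, 0.3, -0.6]
opening: 1.002
```

Run:
```python
from plant import ctrl
from h import *; from plan import *
d=cam(ctrl,'wrist'); show(ctrl.get_state());save(d,'w1.npz'); cv2.imwrite('pics/w2.png',d['img'][:,:,::-1]); crop(d,240,150,370,280,5,'pics/w2c.png')
```

```text
t 1.7 p [0.5392 0.3015 0.2496] psi 1.1683 down [ 0.005 -0.004 -1.   ] F [ 1.28 -0.31  0.53] op 1.0 q6 [ 0.35  0.14  1.69 -0.01  1.31 -0.82]
```

View pics/w2.png

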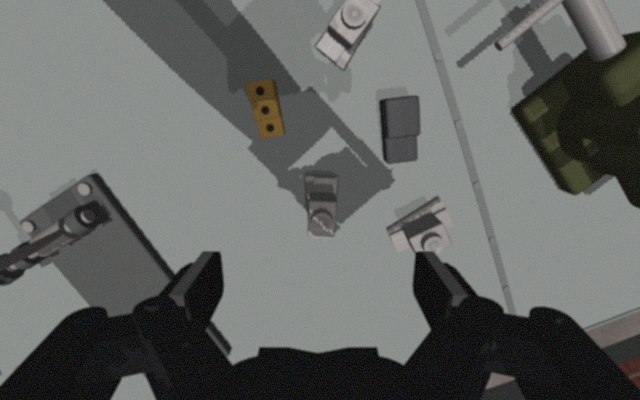

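View pics/w2c.png

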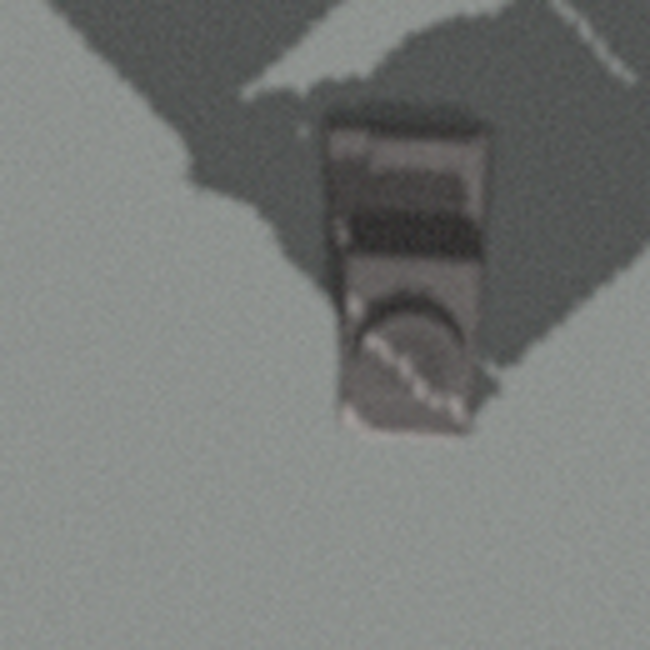

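```bash
cat > die.py <<'E'
from h import *
def diemodel(p):
    # p: x,y,yaw,z
    t=13.5*np.tan(np.radians(15))
    foot0=[(-40,20,0),(40,20,0),(40,-15,0),(-40,-25,0)]
    foot1=[(-40,20-t,13.5),(40,20-t,13.5),(40,-15+t,13.5),(-40,-25+t,13.5)]
    h0=[(-22,-16,18),(22,-16,18),(22,16,18),(-22,16,18)]; h1=[(a,b,58) for a,b,c in h0]
    a=np.linspace(0,2*np.pi,24); boss=[(12.5*np.cos(q),12.5*np.sin(q),69) for q in a]
    out=[]
    for L in(foot0,foot1,h0,h1,boss):
        B=np.array(L)/1e3;c,s=np.cos(p[2]),np.sin(p[2])
        out.append(np.c_[p[0]+c*B[:,0]-s*B[:,1],p[1]+s*B[:,0]+c*B[:,1],B[:,2]+p[3]])
    return out
def overlay(d,p,x0,y0,x1,y1,sc,name):
    im=cv2.resize(d['img'][y0:y1,x0:x1,::-1],None,fx=sc,fy=sc,interpolation=cv2.INTER_CUBIC)
    for L,c in zip(diemodel(p),[(0,0,255),(0,255,255),(0,255,0),(0,255,0),(255,0,0)]):
        cv2.polylines(im,[((proj(d,L)-[x0,y0]+.5)*sc).astype(int)],True,c,1)
    if name: cv2.imwrite(name,im)
    return im
E
python3 - <<'E'
from die import *
T=dict(np.load('top0.npz'));S=dict(np.load('side0.npz'));W=dict(np.load('w1.npz'))
for d in(T,S,W): d['k1']=float(d['k1'])
rows=[]
for add in(0,np.pi):
    p=(.594,.2805,-.43+add,0)
    rows.append(np.hstack([cv2.resize(overlay(d,p,*b,name=None),(266,266)) for d,b in((T,(205,165,250,210,8)),(S,(240,125,285,170,8)),(W,(290,160,350,250-30+20,8)))]))
cv2.imwrite('pics/dov.png',np.vstack(rows))
# boss and tail in w
print(atz(W,240+412/5-.5,150+355/5-.5,.069),atz(W,240+328/5-.5,150+125/5-.5,0),atz(W,240+488/5-.5,150+125/5-.5,0))
E
```

```text
[0.59237598 0.2835045  0.069     ] [0.5500497  0.27884701 0.        ] [0.56620378 0.31669021 0.        ]
```

View pics/dov.png

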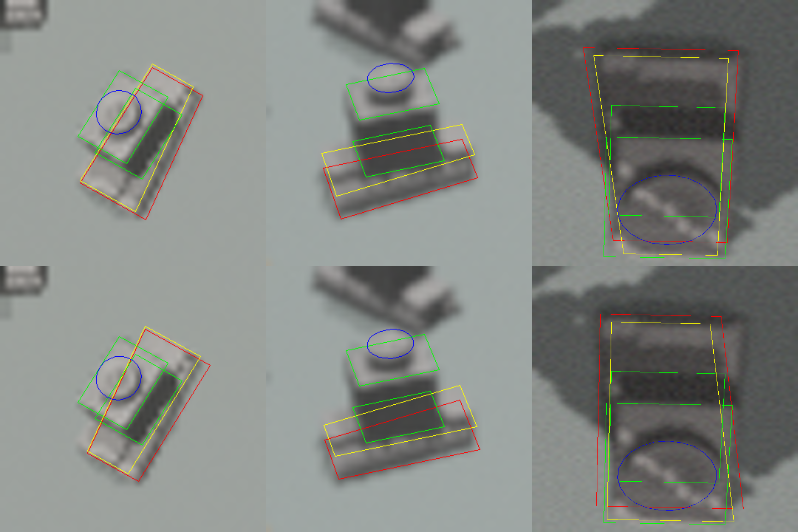

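Request:
drive_tool --series '[[[0.15, 0, 0.9], [0, 0, 0]], [[0.15, 0, 0.9], [0, 0, 0]], [[0.15, 0, 0.6], [0, 0, 0]], [[0, 0, 0], [0, 0, 0]], [[0, 0, 0], [0, 0, 0]]]'

```text
time: 2.2
eef_pos: [0.651, 0.2566, 0.2272]
tcp_rot: [0.137, 0.692, -0.138, 0.695]
contact_force: [0.7, -0.4, -0.3]
opening: 0.999
```

Run:
```python
from plant import ctrl
from h import *; from plan import *
d=cam(ctrl,'wrist'); show(ctrl.get_state());save(d,'w3.npz'); cv2.imwrite('pics/w3.png',d['img'][:,:,::-1])
from die import *
u=proj(d,[[.594,.281,.02]])[0].astype(int); x0,y0=u-50; x0=max(x0,0);y0=max(y0,0); print(u)
a=cv2.resize(d['img'][y0:y0+100,x0:x0+100,::-1],(400,400),interpolation=cv2.INTER_CUBIC)
b=overlay(d,(.594,.281,-.41,0),x0,y0,x0+100,y0+100,4,None)
cv2.imwrite('pics/w3c.png',np.hstack([a,b]))
```

```text
t 2.25 p [0.6507 0.2566 0.227 ] psi 1.181 down [ 0.005 -0.003 -1.   ] F [ 0.18 -0.    0.65] op 0.995 q6 [ 0.23  0.33  1.5  -0.    1.31 -0.95]
[318 110]
```

View pics/w3c.png

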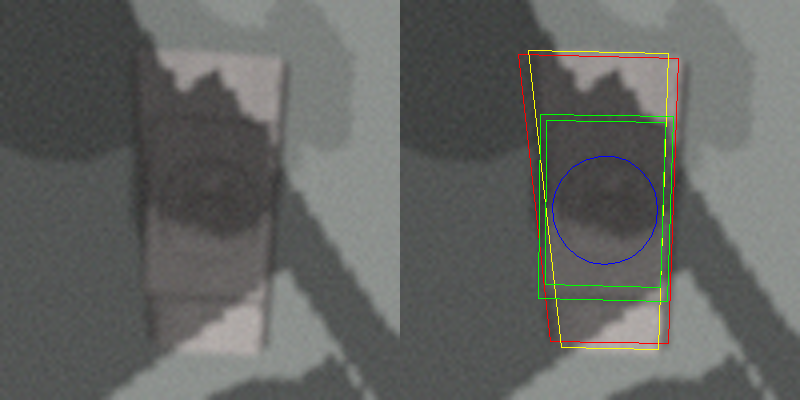

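View pics/w3.png

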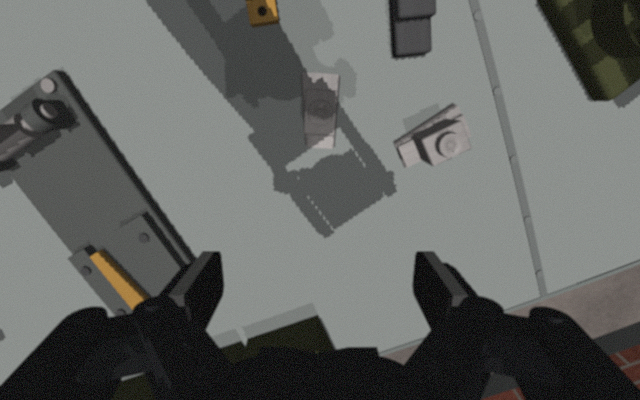

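Run:
```python
from die import *
from scipy.optimize import least_squares
d=dict(np.load('w3.npz'));d['k1']=float(d['k1'])
u=np.array([(287,62),(265,352),(155,352),(136,58)])/4+[268-.5,60-.5]
for i,nm in((0,'foot0'),):
    r=least_squares(lambda p:(proj(d,diemodel((*p,0))[i])-u).ravel(),[.594,.281,-.41]);print(r.x,r.fun.round(2))
p=(*r.x,0);b=overlay(d,p,268,60,368,160,4,None)
T=dict(np.load('top0.npz'));T['k1']=float(T['k1'])
c=cv2.resize(overlay(T,p,205,165,250,210,8,None),(400,400))
cv2.imwrite('pics/w3d.png',np.hstack([b,c]))
```

```text
[ 0.59635282  0.28209977 -0.44542925] [ 0.8   1.46  1.33  0.   -0.61 -1.65 -1.48  0.08]
```

View pics/w3d.png

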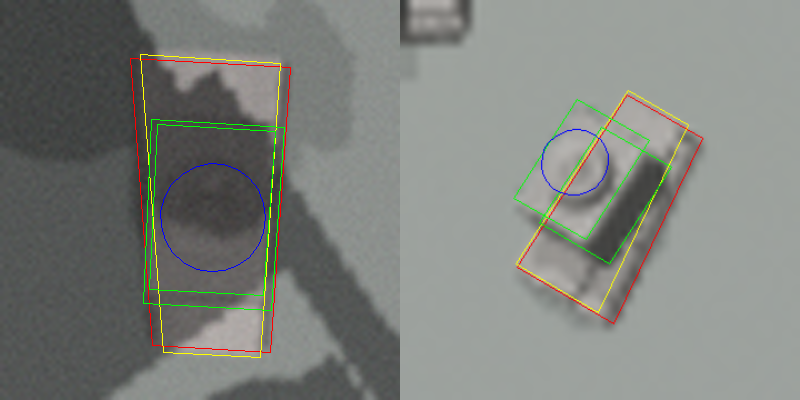

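Run:
```python
from plant import ctrl
from plan import *
plan(ctrl.get_state(),[.5955,.2815,.17],np.pi/2-.43,maxd=.048)
```

```text
dist 0.0832 rot [2.3  0.3  0.04] rows 2
[[0.567,0.021,-0.608],[1.15,0.15,0.02]],
[[0.569,0.009,-0.607],[1.15,0.15,0.02]],
```

Request:
drive_tool --series '[[[0.57, 0.02, -0.6], [1.2, 0.15, 0]], [[0.57, 0.01, -0.6], [1.2, 0.15, 0]], [[0, 0, 0], [0, 0, 0]], [[0, 0, 0], [0, 0, 0]]]' --grip 0.4 --newtons 60

```text
time: 2.65
eef_pos: [0.592, 0.2851, 0.1718]
tcp_rot: [0.151, 0.69, -0.149, 0.693]
contact_force: [-0.7, -0.2, 0.3]
opening: 0.699
```

Run:
```python
from plant import ctrl
from plan import *
from h import *
s=ctrl.get_state();show(s)
plan(s,[.5955,.2815,.036],np.pi/2-.43,maxd=.04)
d=cam(ctrl,'wrist'); cv2.imwrite('pics/w4.png',d['img'][:,:,::-1])
```

```text
t 2.65 p [0.592  0.2851 0.1718] psi 1.144 down [ 0.005  0.001 -1.   ] F [-0.7  -0.19  0.33] op 0.699 q6 [ 0.29  0.28  1.66 -0.    1.19 -0.85]
dist 0.1359 rot [ 0.18  0.22 -0.17] rows 4
[[0.679,-0.011,0.021],[0.05,0.05,-0.04]],
[[0.679,-0.011,0.021],[0.05,0.05,-0.04]],
[[0.679,-0.010,0.022],[0.05,0.05,-0.04]],
[[0.679,-0.010,0.023],[0.05,0.05,-0.04]],
```

View pics/w4.png

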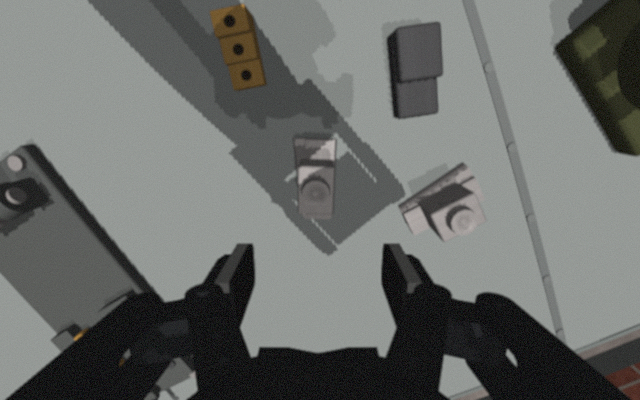

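Request:
drive_tool --series '[[[0.68, -0.01, 0.02], [0, 0, 0]], [[0.68, -0.01, 0.02], [0, 0, 0]], [[0.5, -0.01, 0.02], [0, 0, 0]], [[0, 0, 0], [0, 0, 0]]]'

```text
time: 3.1
eef_pos: [0.6024, 0.2846, 0.0866]
tcp_rot: [0.153, 0.684, -0.145, 0.698]
contact_force: [-0.4, -0.0, 0.5]
opening: 0.696
```

Run:
```python
from plant import ctrl
from plan import *
from h import *
s=ctrl.get_state();show(s)
plan(s,[.5955,.2815,.036],np.pi/2-.43,maxd=.04)
d=cam(ctrl,'wrist'); cv2.imwrite('pics/w5.png',d['img'][:,:,::-1])
```

```text
t 3.1 p [0.6024 0.2846 0.0866] psi 1.1457 down [ 0.022  0.006 -1.   ] F [-0.4  -0.01  0.47] op 0.696 q6 [ 0.29  0.38  1.71 -0.    1.03 -0.86]
dist 0.0512 rot [ 0.27  0.99 -0.84] rows 2
[[0.504,-0.064,-0.059],[0.14,0.50,-0.42]],
[[0.505,-0.060,-0.054],[0.14,0.50,-0.42]],
```

View pics/w5.png

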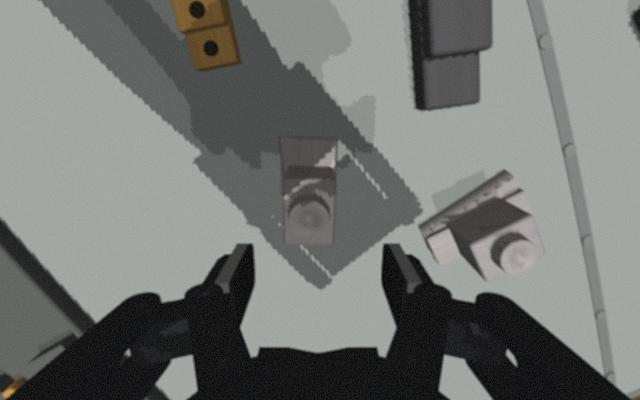

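Request:
drive_tool --series '[[[0.3, -0.07, -0.06], [0.14, 0.6, -0.5]], [[0.3, -0.06, -0.05], [0.14, 0.5, -0.4]], [[0.35, 0, 0], [0, 0.2, -0.1]], [[0, 0, 0], [0, 0, 0]]]'

```text
time: 3.55
eef_pos: [0.6014, 0.2825, 0.0452]
tcp_rot: [0.153, 0.689, -0.149, 0.693]
contact_force: [-0.3, -0.1, -0.6]
opening: 0.696
```

Run:
```python
from plant import ctrl
from plan import *
from h import *
s=ctrl.get_state();show(s)
plan(s,[.5955,.2815,.036],np.pi/2-.43,maxd=.04)
d=cam(ctrl,'wrist'); cv2.imwrite('pics/w6.png',d['img'][:,:,::-1])
```

```text
t 3.55 p [0.6014 0.2825 0.0452] psi 1.1401 down [ 0.007  0.004 -1.   ] F [-0.28 -0.05 -0.58] op 0.696 q6 [ 0.29  0.44  1.71  0.    0.98 -0.86]
dist 0.0109 rot [-0.04  0.27 -0.35] rows 1
[[0.183,-0.068,-0.099],[-0.04,0.27,-0.35]],
```

View pics/w6.png

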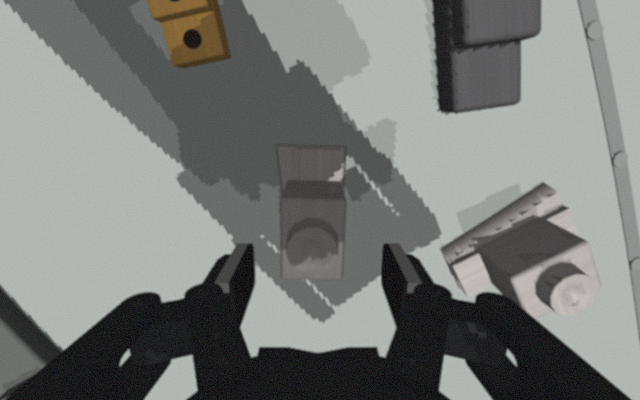

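Request:
drive_tool --series '[[[0.18, -0.07, -0.1], [0, 0.27, -0.3]], [[0, 0, 0], [0, 0, 0]]]'

```text
time: 3.8
eef_pos: [0.5965, 0.2819, 0.0376]
tcp_rot: [0.152, 0.69, -0.15, 0.692]
contact_force: [-0.1, 0.5, -0.4]
opening: 0.705
```

Run:
```python
from plant import ctrl
from plan import *
from h import *
s=ctrl.get_state();show(s)
plan(s,[.5955,.2815,.036],np.pi/2-.43,maxd=.04)
d=cam(ctrl,'wrist'); cv2.imwrite('pics/w7.png',d['img'][:,:,::-1]); save(d,'w7.npz')
```

```text
t 3.8 p [0.5965 0.2819 0.0376] psi 1.1403 down [ 0.003  0.002 -1.   ] F [-0.06  0.5  -0.4 ] op 0.705 q6 [ 0.29  0.44  1.73  0.    0.97 -0.85]
dist 0.0019 rot [-0.03  0.13 -0.16] rows 1
[[0.031,-0.015,-0.014],[-0.03,0.13,-0.16]],
```

View pics/w7.png

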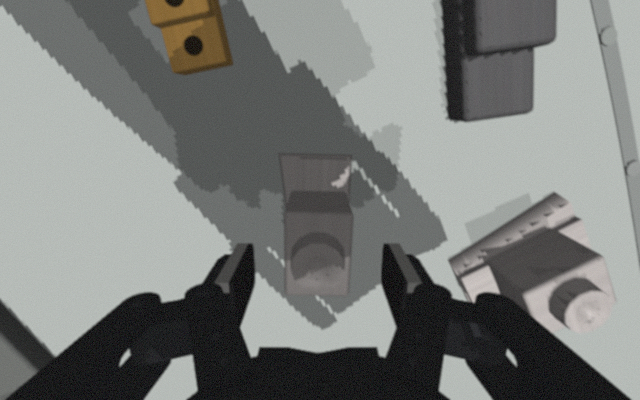

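Run:
```python
from die import *
d=dict(np.load('w7.npz'));d['k1']=float(d['k1'])
print(atz(d,319,258,.069), atz(d,279,154,.0),atz(d,352,154,.0))
overlay(d,(.597,.283,-.44,0),220,120,420,320,3,'pics/w7o.png')
```

```text
[0.59070583 0.28479935 0.069     ] [0.54933232 0.27760293 0.        ] [0.56783452 0.31786897 0.        ]
```

View pics/w7o.png

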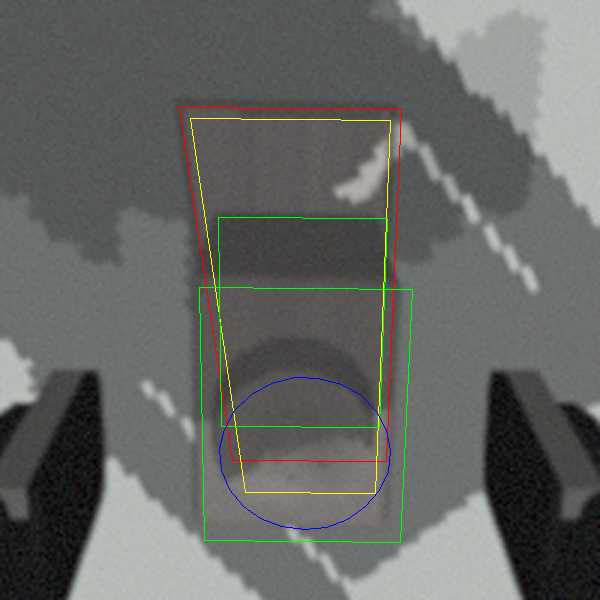

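Run:
```python
from die import *
d=dict(np.load('w7.npz'));im=d['img'][130:310,250:390,::-1].astype(float)
im=np.clip((im-40)*2.2,0,255).astype(np.uint8)
cv2.imwrite('pics/w7e.png',cv2.resize(cv2.GaussianBlur(im,(3,3),0),None,fx=3.3,fy=3.3,interpolation=cv2.INTER_CUBIC))
```

```text
(no output)
```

View pics/w7e.png

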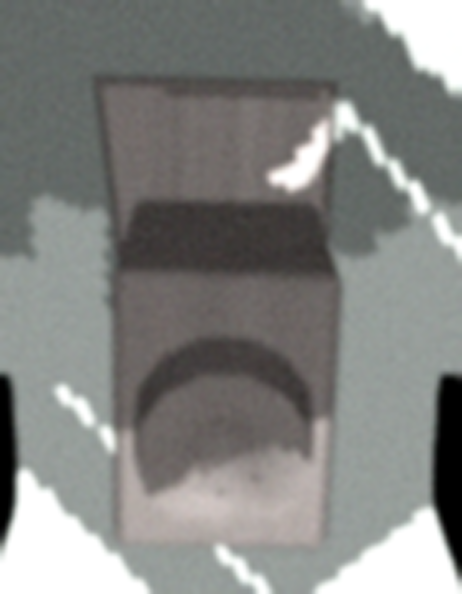

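Request:
drive_tool --series '[[[0, 0, 0], [0, 0, 0]], [[0, 0, 0], [0, 0, 0]], [[0, 0, 0], [0, 0, 0]], [[0, 0, 0], [0, 0, 0]], [[0, 0, 0], [0, 0, 0]]]' --grip -1 --newtons 70

```text
time: 4.35
eef_pos: [0.5986, 0.2821, 0.0409]
tcp_rot: [0.152, 0.688, -0.15, 0.693]
contact_force: [0.1, -0.7, -0.0]
opening: 0.286
```

Run:
```python
from plant import ctrl
from plan import *
show(ctrl.get_state())
```

```text
t 4.35 p [0.5986 0.2821 0.0409] psi 1.1403 down [ 0.008  0.002 -1.   ] F [ 0.09 -0.74 -0.01] op 0.286 q6 [ 0.29  0.44  1.72 -0.    0.97 -0.85]
```

Request:
drive_tool --series '[[[0, 0, 0], [0, 0, 0]], [[0, 0, 0], [0, 0, 0]]]'

```text
time: 4.55
eef_pos: [0.5985, 0.2821, 0.0408]
tcp_rot: [0.152, 0.688, -0.15, 0.693]
contact_force: [-0.7, -1.1, 0.5]
opening: 0.284
```

Run:
```python
from plant import ctrl
from plan import *
from h import *
s=ctrl.get_state();show(s)
d=cam(ctrl,'wrist'); save(d,'w8.npz'); cv2.imwrite('pics/w8.png',d['img'][:,:,::-1])
d=cam(ctrl,'side'); crop(d,230,110,300,180,6,'pics/s8.png')
```

```text
t 4.55 p [0.5985 0.2821 0.0408] psi 1.1402 down [ 0.008  0.002 -1.   ] F [-0.65 -1.14  0.49] op 0.284 q6 [ 0.29  0.44  1.72 -0.    0.97 -0.85]
```

View pics/w8.png

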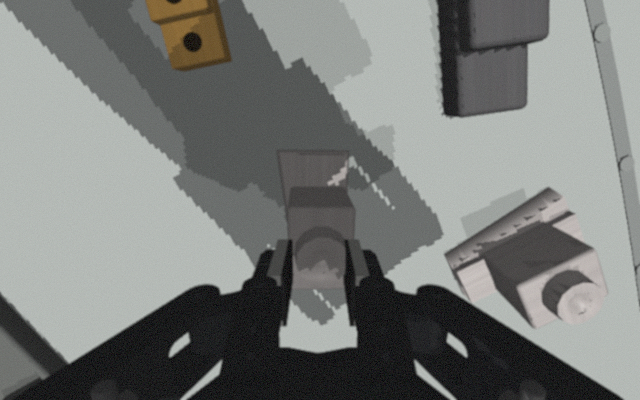

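View pics/s8.png

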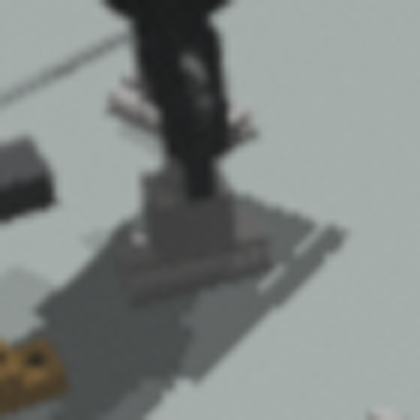

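Run:
```python
from plant import ctrl
from h import *
d=cam(ctrl,'side'); cv2.imwrite('pics/s9.png',d['img'][:,:,::-1])
```

```text
(no output)
```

View pics/s9.png

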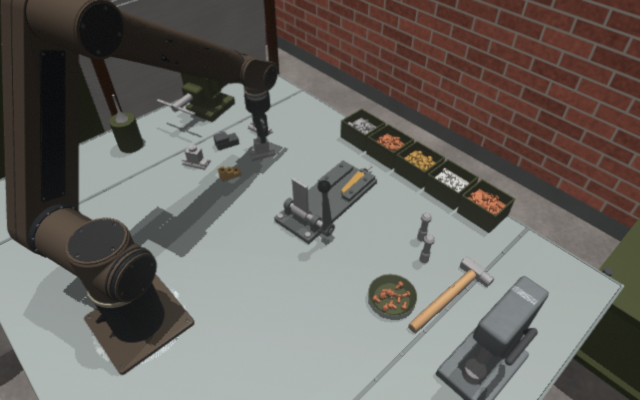

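```bash
cat >> plan.py <<'E'
def bed2w(x,y,bed=None):
    b=np.load('bed.npy') if bed is None else bed
    c,s=np.cos(b[2]),np.sin(b[2]); return np.array([b[0]+c*x-s*y,b[1]+s*x+c*y])
E
python3 - <<'E'
from plant import ctrl
from plan import *
s=ctrl.get_state();b=np.load('bed.npy');print(b)
plan(s,[*bed2w(-.02,0),.25],np.pi/2+b[2],maxd=.04,maxr=4.5)
E
```

```text
[ 0.630801   -0.01619004  0.11184946]
dist 0.3664 rot [-31.08   0.45  -0.2 ] rows 10
[[-0.419,-0.534,0.276],[-3.11,0.04,-0.02]],
[[-0.419,-0.548,0.246],[-3.11,0.04,-0.02]],
[[-0.419,-0.561,0.216],[-3.11,0.04,-0.02]],
[[-0.419,-0.572,0.185],[-3.11,0.04,-0.02]],
[[-0.419,-0.581,0.153],[-3.11,0.04,-0.02]],
[[-0.419,-0.589,0.121],[-3.11,0.04,-0.02]],
[[-0.419,-0.594,0.089],[-3.11,0.04,-0.02]],
[[-0.419,-0.599,0.056],[-3.11,0.04,-0.02]],
[[-0.419,-0.601,0.023],[-3.11,0.04,-0.02]],
[[-0.419,-0.601,-0.010],[-3.11,0.04,-0.02]],
```

Request:
drive_tool --series '[[[-0.2, 0, 0], [0, 0, 0]], [[-0.4, 0, 0], [0, 0, 0]], [[-0.5, 0, 0], [0, 0, 0]], [[-0.5, 0, 0], [0, 0, 0]]]'

```text
time: 5.1
eef_pos: [0.5876, 0.2792, 0.1081]
tcp_rot: [0.147, 0.697, -0.154, 0.684]
contact_force: [-0.3, 0.1, -7.9]
opening: 0.281
```

Run:
```python
from plant import ctrl
from plan import *
s=ctrl.get_state();b=np.load('bed.npy');show(s)
plan(s,[*bed2w(-.02,0),.25],np.pi/2+b[2],maxd=.035,maxr=4.5)
```

```text
t 5.1 p [0.5876 0.2792 0.1081] psi 1.1407 down [-0.02  -0.006 -1.   ] F [-0.29  0.14 -7.87] op 0.281 q6 [ 0.29  0.35  1.71  0.    1.11 -0.85]
dist 0.3305 rot [-31.06  -1.12   0.51] rows 10
[[-0.281,-0.525,0.286],[-3.11,-0.11,0.05]],
[[-0.281,-0.540,0.258],[-3.11,-0.11,0.05]],
[[-0.281,-0.553,0.229],[-3.11,-0.11,0.05]],
[[-0.281,-0.564,0.199],[-3.11,-0.11,0.05]],
[[-0.281,-0.574,0.169],[-3.11,-0.11,0.05]],
[[-0.282,-0.582,0.138],[-3.11,-0.11,0.05]],
[[-0.282,-0.588,0.107],[-3.11,-0.11,0.05]],
[[-0.282,-0.593,0.075],[-3.11,-0.11,0.05]],
[[-0.283,-0.596,0.043],[-3.11,-0.11,0.05]],
[[-0.283,-0.597,0.012],[-3.11,-0.11,0.05]],
```

Lifted: the force reads −7.9 N, the die's weight. Next I carry it over the bed.

Request:
drive_tool --series '[[[-0.28, -0.53, 0.29], [-3.1, -0.1, 0.05]], [[-0.28, -0.54, 0.26], [-3.1, -0.1, 0.05]], [[-0.28, -0.55, 0.23], [-3.1, -0.1, 0.05]], [[-0.28, -0.56, 0.2], [-3.1, -0.1, 0.05]], [[-0.28, -0.57, 0.17], [-3.1, -0.1, 0.05]]]'

```text
time: 5.6
eef_pos: [0.5931, 0.1305, 0.1723]
tcp_rot: [0.048, 0.715, -0.051, 0.696]
contact_force: [0.2, -0.4, -8.0]
opening: 0.239
```

Request:
drive_tool --series '[[[-0.28, -0.58, 0.14], [-3.1, -0.1, 0.05]], [[-0.28, -0.59, 0.11], [-3.1, -0.1, 0.05]], [[-0.28, -0.59, 0.08], [-3.1, -0.1, 0.05]], [[-0.28, -0.6, 0.04], [-3.1, -0.1, 0.05]], [[-0.28, -0.6, 0.01], [-3.1, -0.1, 0.05]]]'

```text
time: 6.1
eef_pos: [0.6023, -0.0229, 0.2328]
tcp_rot: [-0.048, 0.719, 0.053, 0.691]
contact_force: [0.4, 0.5, -7.8]
opening: 0.236
```

Run:
```python
from plant import ctrl
from plan import *
s=ctrl.get_state();b=np.load('bed.npy');show(s)
plan(s,[*bed2w(-.02,0),.25],np.pi/2+b[2],maxd=.035,maxr=4.5)
```

```text
t 6.1 p [ 0.6023 -0.0229  0.2328] psi 1.7135 down [-0.04   0.005 -0.999] F [ 0.36  0.46 -7.78] op 0.236 q6 [-0.2   0.14  1.72 -0.    1.33 -1.92]
dist 0.0198 rot [ 1.78 -2.22 -0.57] rows 1
[[-0.351,0.067,0.171],[1.78,-2.22,-0.57]],
```

Request:
drive_tool --series '[[[-0.35, 0.07, 0.17], [1.6, -2.2, -0.6]], [[0, 0, 0], [0, 0, 0]], [[0, 0, 0], [0, 0, 0]]]'

```text
time: 6.4
eef_pos: [0.6085, -0.023, 0.2462]
tcp_rot: [-0.039, 0.709, 0.038, 0.703]
contact_force: [-1.0, 0.2, -9.1]
opening: 0.237
```

Run:
```python
from plant import ctrl
from plan import *
from h import *
d=cam(ctrl,'wrist'); save(d,'w10.npz'); cv2.imwrite('pics/w10.png',d['img'][:,:,::-1])
show(ctrl.get_state())
d=cam(ctrl,'side'); crop(d,250,80,400,200,5,'pics/s10.png')
```

```text
t 6.45 p [ 0.6087 -0.0226  0.2462] psi 1.6811 down [-0.007 -0.001 -1.   ] F [ 0.43 -0.12 -8.07] op 0.236 q6 [-0.2   0.12  1.71 -0.    1.32 -1.88]
```

View pics/w10.png

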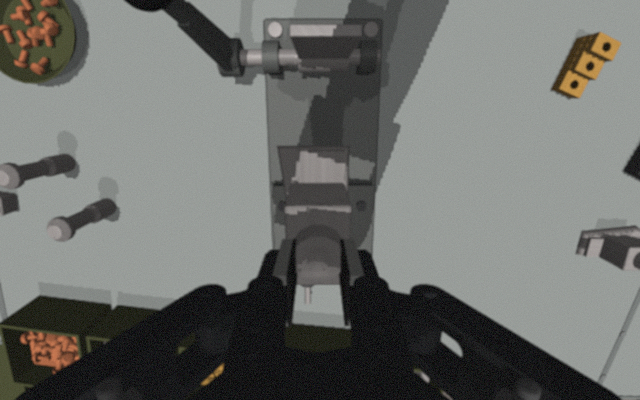

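View pics/s10.png

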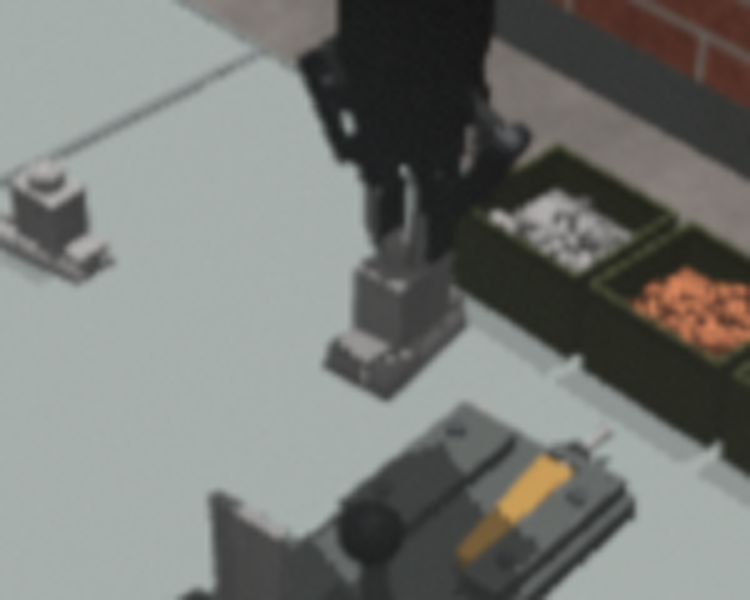

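Run:
```python
from die import *
d=dict(np.load('w10.npz'));im=d['img'][10:290,255:395,::-1].astype(float)
im=np.clip((im-20)*2,0,255).astype(np.uint8)
im=cv2.resize(cv2.GaussianBlur(im,(3,3),0),None,fx=4,fy=4,interpolation=cv2.INTER_CUBIC)
cv2.imwrite('pics/w10a.png',im[:560]);cv2.imwrite('pics/w10b.png',im[520:])
```

```text
(no output)
```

View pics/w10a.png

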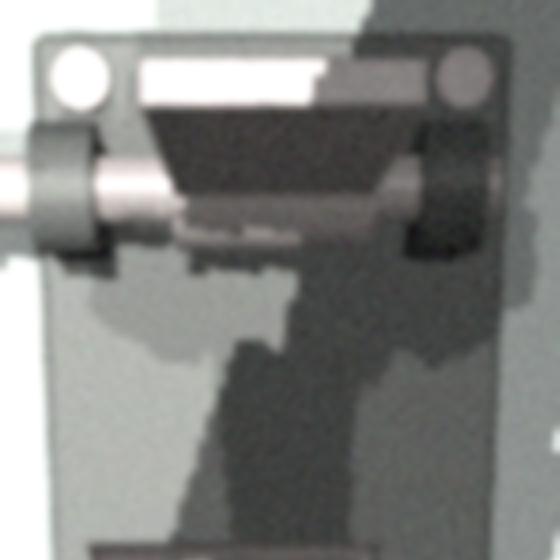

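View pics/w10b.png

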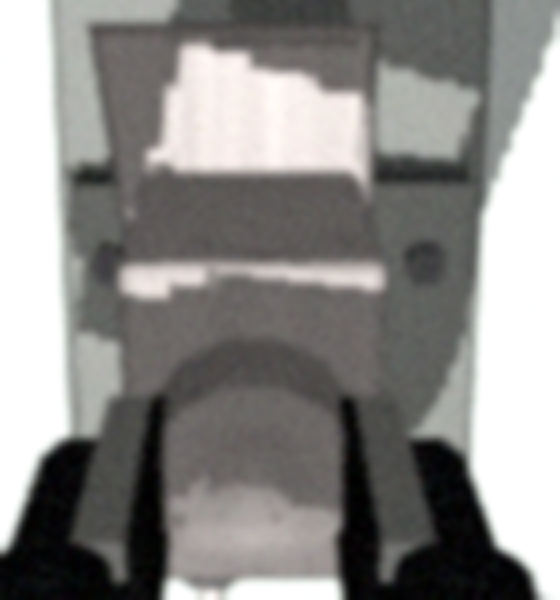

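```bash
cat > ov10.py <<'E'
from die import *; from fitbed import bedpts
import sys
from scipy.optimize import least_squares
d=dict(np.load('w10.npz'));d['k1']=float(d['k1'])
g=lambda X,Y:(255+X/4-.4,10+Y/4-.4)
L=[(g(35,35),(-187,-66,18)),(g(510,37),(-187,66,18)),(g(70,520+184),(0,-60,33)),(g(470,520+182),(0,60,33)),(g(75,520+400),(66,-66,18)),(g(470,520+400),(66,66,18))]
u=np.array([a for a,b in L]);B=np.array([b for a,b in L])/1e3
def f(p):
    e=(proj(d,bedpts(p,B))-u); e[4:,1]=0; return np.r_[e[:2,0],e[2:].ravel(),e[:2,1]*.3]
r=least_squares(f,[.63,-.016,.11]);print(r.x,r.fun.round(2))
# die fit: tail corners z0, head top corners
q=np.array([g(92,545),g(376,545),g(118,520+268),g(384,520+268)])
M=np.array([(-40,-25,0),(-40,20,0),(-22,-16,58),(-22,16,58)])/1e3
def fd(p):
    c,s=np.cos(p[2]),np.sin(p[2]);W=np.c_[p[0]+c*M[:,0]-s*M[:,1],p[1]+s*M[:,0]+c*M[:,1],M[:,2]+p[3]]
    return (proj(d,W)-q).ravel()
rd=least_squares(fd,[.6,-.02,.11,.17]);print('die',rd.x,rd.fun.round(2))
E
python3 ov10.py
```

```text
[ 0.62908543 -0.01535936  0.11321011] [-1.51  1.24 -0.21  0.4   1.21  0.65 -2.4   0.    1.65  0.   -0.84 -1.06]
die [ 0.60394175 -0.02423195  0.10868057  0.20711651] [-1.16  2.62  1.57  2.75 -2.26 -2.05  1.96 -1.92]
```

Run:
```python
import numpy as np
np.save('bed.npy',[.630,-.0157,.1128])
from plant import ctrl
from plan import *
s=ctrl.get_state();show(s);b=np.load('bed.npy')
plan(s,[*bed2w(-.048,-.0025),.13],np.pi/2+b[2],maxd=.035,maxr=4.5)
```

```text
t 6.5 p [ 0.6089 -0.0224  0.2463] psi 1.6815 down [-0.006 -0.001 -1.   ] F [-0.99  1.06 -8.27] op 0.236 q6 [-0.2   0.12  1.71 -0.    1.32 -1.88]
dist 0.1192 rot [-0.12 -0.37  0.03] rows 4
[[0.582,0.009,-0.128],[-0.03,-0.09,0.01]],
[[0.582,0.009,-0.129],[-0.03,-0.09,0.01]],
[[0.582,0.009,-0.130],[-0.03,-0.09,0.01]],
[[0.582,0.009,-0.131],[-0.03,-0.09,0.01]],
```

Request:
drive_tool --series '[[[0.45, 0, -0.14], [0, -0.1, 0]], [[0.45, 0, -0.14], [0, -0.1, 0]], [[0.45, 0, -0.14], [0, -0.1, 0]], [[0.45, 0, -0.14], [0, 0, 0]], [[0, 0, 0], [0, 0, 0]]]'

```text
time: 7.0
eef_pos: [0.576, -0.0214, 0.148]
tcp_rot: [-0.041, 0.71, 0.043, 0.702]
contact_force: [-1.2, 0.8, -8.2]
opening: 0.239
```

Run:
```python
from plant import ctrl
from plan import *
from h import *
s=ctrl.get_state();show(s);b=np.load('bed.npy')
plan(s,[*bed2w(-.048,-.0025),.10],np.pi/2+b[2],maxd=.035,maxr=4.5)
d=cam(ctrl,'side'); crop(d,260,110,390,240,6,'pics/s11.png')
```

```text
t 7.0 p [ 0.576  -0.0214  0.148 ] psi 1.6885 down [-0.011  0.002 -1.   ] F [-1.22  0.77 -8.21] op 0.239 q6 [-0.21  0.14  1.87 -0.    1.14 -1.9 ]
dist 0.0485 rot [ 0.28 -0.64 -0.19] rows 2
[[0.479,-0.031,0.068],[0.14,-0.32,-0.09]],
[[0.479,-0.030,0.065],[0.14,-0.32,-0.09]],
```

View pics/s11.png

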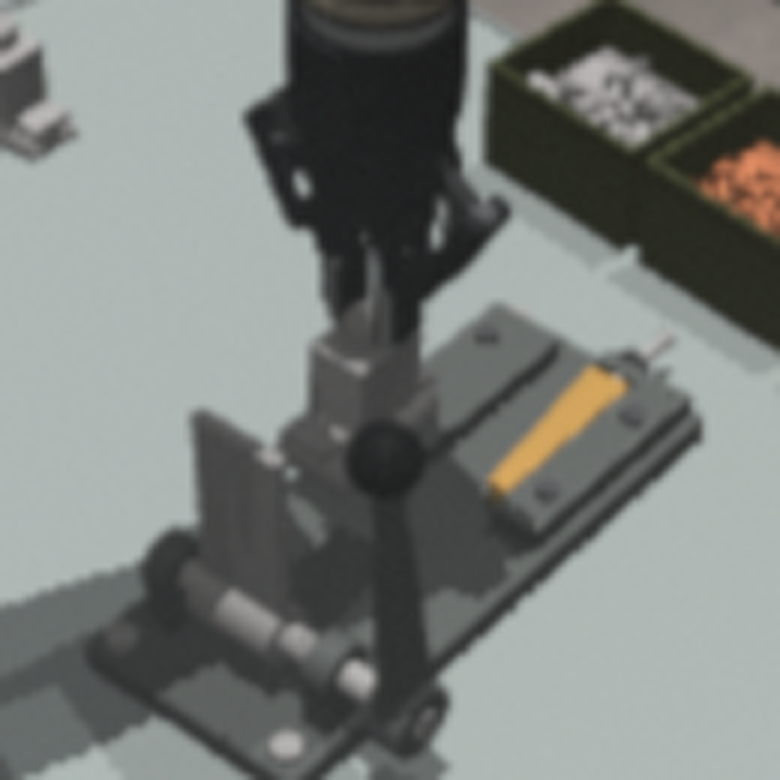

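Request:
drive_tool --series '[[[0.4, -0.03, 0.07], [0.1, -0.3, -0.1]], [[0.4, -0.03, 0.07], [0.1, -0.3, -0.1]], [[0, 0, 0], [0, 0, 0]]]'

```text
time: 7.35
eef_pos: [0.5893, -0.0231, 0.1141]
tcp_rot: [-0.042, 0.702, 0.04, 0.71]
contact_force: [-0.9, -0.0, -7.9]
opening: 0.238
```

Run:
```python
from plant import ctrl
from plan import *
s=ctrl.get_state();show(s);b=np.load('bed.npy')
plan(s,[*bed2w(-.048,-.0025),.09],np.pi/2+b[2],maxd=.035,maxr=4.5)
```

```text
t 7.35 p [ 0.5893 -0.0231  0.1141] psi 1.6873 down [ 0.012 -0.002 -1.   ] F [-0.85 -0.04 -7.86] op 0.238 q6 [-0.21  0.2   1.88  0.    1.05 -1.9 ]
dist 0.025 rot [0.21 0.68 0.22] rows 1
[[0.481,0.009,-0.141],[0.21,0.68,0.22]],
```

Request:
drive_tool --series '[[[0.2, 0, -0.08], [0.1, 0.4, 0.1]], [[0.2, 0, -0.06], [0.1, 0.3, 0.1]], [[0.1, 0, 0], [0, 0.1, 0]], [[0, 0, 0], [0, 0, 0]]]'

```text
time: 7.75
eef_pos: [0.5856, -0.0241, 0.0925]
tcp_rot: [-0.041, 0.705, 0.04, 0.707]
contact_force: [-0.6, 0.2, -7.6]
opening: 0.238
```

Run:
```python
from plant import ctrl
from plan import *
from h import *
s=ctrl.get_state();show(s);b=np.load('bed.npy')
plan(s,[*bed2w(-.048,-.0025),.08],np.pi/2+b[2],maxd=.035,maxr=4.5)
d=cam(ctrl,'side'); crop(d,260,130,390,240,6,'pics/s12.png')
```

```text
t 7.75 p [ 0.5856 -0.0241  0.0925] psi 1.6848 down [ 0.004 -0.002 -1.   ] F [-0.63  0.18 -7.6 ] op 0.238 q6 [-0.21  0.22  1.89 -0.    1.02 -1.9 ]
dist 0.0129 rot [0.07 0.21 0.14] rows 1
[[0.250,0.018,-0.059],[0.07,0.21,0.14]],
```

View pics/s12.png

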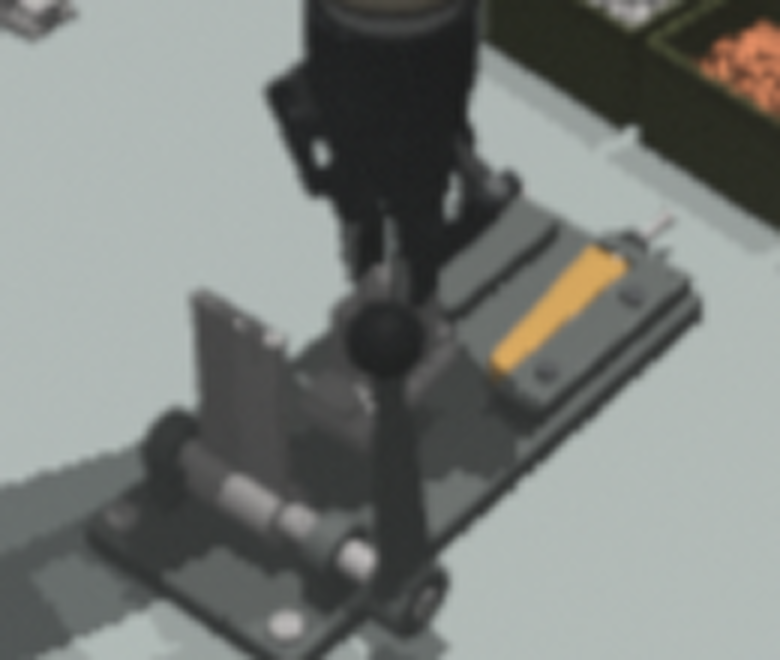

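Request:
drive_tool --series '[[[0.1, 0.01, -0.04], [0, 0.2, 0.1]], [[0.1, 0.01, -0.03], [0, 0, 0]], [[0, 0, 0], [0, 0, 0]]]'

```text
time: 8.1
eef_pos: [0.5829, -0.0238, 0.0835]
tcp_rot: [-0.041, 0.705, 0.04, 0.707]
contact_force: [0.0, -0.8, -8.3]
opening: 0.236
```

Request:
drive_tool --series '[[[0.08, 0, 0], [0, 0, 0]], [[0, 0, 0], [0, 0, 0]]]'

```text
time: 8.3
eef_pos: [0.5829, -0.0238, 0.0793]
tcp_rot: [-0.041, 0.705, 0.04, 0.707]
contact_force: [-0.5, 0.0, -8.6]
opening: 0.237
```

Request:
drive_tool --series '[[[0.08, 0, 0], [0, 0, 0]], [[0, 0, 0], [0, 0, 0]]]'

```text
time: 8.5
eef_pos: [0.583, -0.0238, 0.075]
tcp_rot: [-0.041, 0.705, 0.04, 0.707]
contact_force: [-0.2, 0.2, -8.8]
opening: 0.238
```

Request:
drive_tool --series '[[[0.06, 0, 0], [0, 0, 0]], [[0, 0, 0], [0, 0, 0]]]'

```text
time: 8.7
eef_pos: [0.5832, -0.0239, 0.0718]
tcp_rot: [-0.041, 0.705, 0.04, 0.707]
contact_force: [-0.3, 0.1, -8.0]
opening: 0.235
```

Request:
drive_tool --series '[[[0.06, 0, 0], [0, 0, 0]], [[0, 0, 0], [0, 0, 0]]]'

```text
time: 8.9
eef_pos: [0.5833, -0.0239, 0.0686]
tcp_rot: [-0.041, 0.705, 0.04, 0.707]
contact_force: [-0.2, -0.1, -8.0]
opening: 0.239
```

Request:
drive_tool --series '[[[0.05, 0, 0], [0, 0, 0]], [[0, 0, 0], [0, 0, 0]]]'

```text
time: 9.1
eef_pos: [0.5834, -0.0239, 0.066]
tcp_rot: [-0.041, 0.705, 0.04, 0.707]
contact_force: [-0.6, -0.4, -8.2]
opening: 0.237
```

Request:
drive_tool --series '[[[0.05, 0, 0], [0, 0, 0]], [[0, 0, 0], [0, 0, 0]]]'

```text
time: 9.3
eef_pos: [0.5835, -0.0239, 0.0633]
tcp_rot: [-0.041, 0.705, 0.04, 0.707]
contact_force: [-0.0, -0.8, -8.4]
opening: 0.238
```

Request:
drive_tool --series '[[[0.05, 0, 0], [0, 0, 0]], [[0, 0, 0], [0, 0, 0]]]'

```text
time: 9.5
eef_pos: [0.5845, -0.0241, 0.0618]
tcp_rot: [-0.041, 0.704, 0.039, 0.708]
contact_force: [1.7, -0.1, -6.9]
opening: 0.237
```

Run:
```python
from plant import ctrl
from plan import *
from h import *
s=ctrl.get_state();show(s)
d=cam(ctrl,'side'); crop(d,260,130,390,240,6,'pics/s13.png')
d=cam(ctrl,'wrist'); cv2.imwrite('pics/w13.png',d['img'][:,:,::-1])
```

```text
t 9.5 p [ 0.5845 -0.0241  0.0618] psi 1.6846 down [ 0.006 -0.002 -1.   ] F [ 1.68 -0.06 -6.88] op 0.237 q6 [-0.21  0.26  1.91 -0.    0.96 -1.9 ]
```

View pics/s13.png

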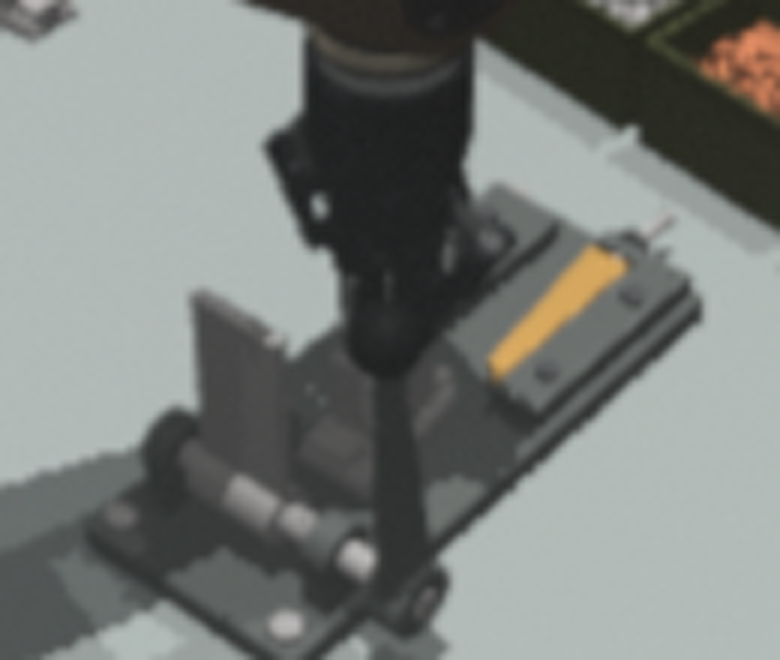

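View pics/w13.png

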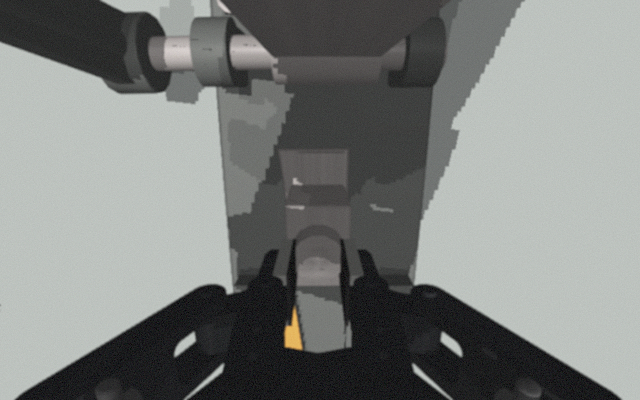

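Request:
drive_tool --series '[[[0.02, 0, 0], [0, 0, 0]], [[0, 0, 0], [0, 0, 0]]]'

```text
time: 9.8
eef_pos: [0.585, -0.0242, 0.0615]
tcp_rot: [-0.041, 0.703, 0.039, 0.709]
contact_force: [0.1, 0.0, -6.4]
opening: 0.237
```

Request:
drive_tool --series '[[[0, 0, 0], [0, 0, 0]], [[0, 0, 0], [0, 0, 0]], [[0, 0, 0], [0, 0, 0]], [[0, 0, 0], [0, 0, 0]]]' --grip 0.3

```text
time: 10.2
eef_pos: [0.5895, -0.0252, 0.067]
tcp_rot: [-0.042, 0.7, 0.038, 0.712]
contact_force: [-0.0, 0.9, -0.2]
opening: 0.652
```

Run:
```python
from plant import ctrl
from plan import *
from h import *
s=ctrl.get_state();show(s)
d=cam(ctrl,'side'); crop(d,260,130,390,240,6,'pics/s14.png')
d=cam(ctrl,'wrist'); cv2.imwrite('pics/w14.png',d['img'][:,:,::-1]);save(d,'w14.npz')
```

```text
t 10.2 p [ 0.5895 -0.0252  0.067 ] psi 1.6848 down [ 0.018 -0.004 -1.   ] F [-0.02  0.89 -0.17] op 0.652 q6 [-0.21  0.26  1.9  -0.    0.96 -1.9 ]
```

View pics/w14.png

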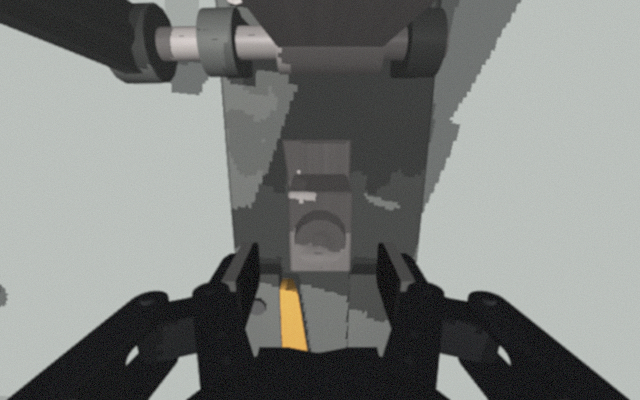

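View pics/s14.png

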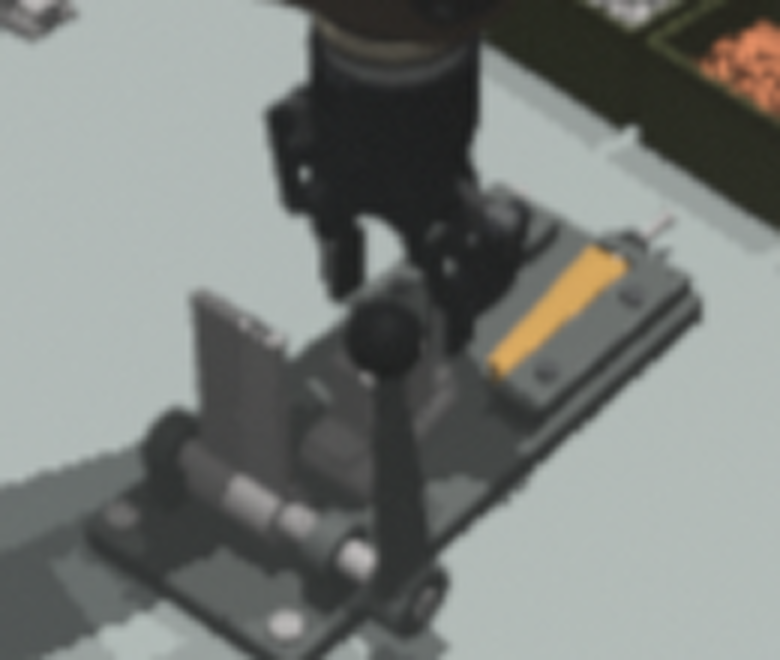

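Run:
```python
from die import *; from plan import *
d=dict(np.load('w14.npz'));d['k1']=float(d['k1'])
b=np.load('bed.npy')
def w2b(P): 
    v=np.array(P[:2])-b[:2];c,s=np.cos(b[2]),np.sin(b[2]);return (c*v[0]+s*v[1],-s*v[0]+c*v[1])
for n,u,v,z in(('boss',320,236,.087),('tailL',352,140,.018),('tailR',282,140,.018),('headL',351,192,.076),('headR',289,192,.076)): print(n,np.round(w2b(atz(d,u,v,z)),4))
print('tcp',np.round(w2b([.5895,-.0252]),4))
from plant import ctrl
s=ctrl.get_state()
plan(s,[*bed2w(-.046,-.003),.055],np.pi/2+b[2])
```

```text
boss [-0.0536 -0.0043]
tailL [-0.089   0.0159]
tailR [-0.0889 -0.0284]
headL [-0.0716  0.0105]
headR [-0.0715 -0.0191]
tcp [-0.0413 -0.0049]
dist 0.0127 rot [0.07 0.95 0.36] rows 1
[[0.232,0.039,-0.094],[0.07,0.95,0.36]],
```

Request:
drive_tool --series '[[[0.15, 0, -0.12], [0, 1, 0.3]], [[0.12, 0, 0], [0, 0, 0]], [[0, 0, 0], [0, 0, 0]]]'

```text
time: 10.6
eef_pos: [0.583, -0.026, 0.0522]
tcp_rot: [-0.041, 0.707, 0.04, 0.705]
contact_force: [-0.2, -0.3, 0.4]
opening: 0.651
```

Run:
```python
from plant import ctrl
from plan import *
from h import *
s=ctrl.get_state();show(s);b=np.load('bed.npy')
plan(s,[*bed2w(-.05,-.0042),.045],np.pi/2+b[2])
d=cam(ctrl,'side'); crop(d,260,130,390,240,6,'pics/s15.png')
```

```text
t 10.6 p [ 0.583  -0.026   0.0522] psi 1.6849 down [-0.002 -0.001 -1.   ] F [-0.23 -0.35  0.44] op 0.651 q6 [-0.22  0.28  1.91 -0.    0.96 -1.9 ]
dist 0.0075 rot [ 0.07 -0.13  0.04] rows 1
[[0.144,0.015,-0.042],[0.07,-0.13,0.04]],
```

View pics/s15.png

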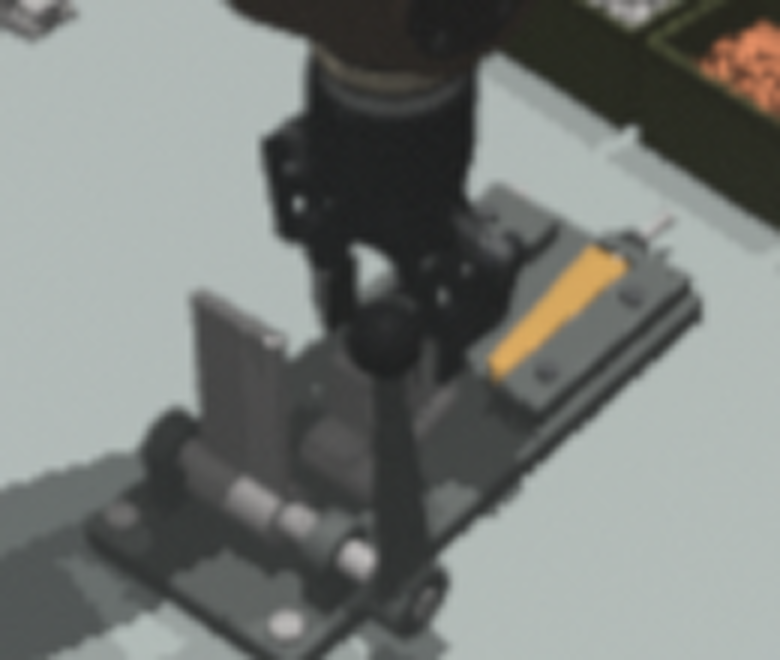

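Run:
```python
from plant import ctrl
from plan import *
from h import *
d=cam(ctrl,'side')
for y in(-.04,-.034):
  for z in(.03,.045,.06,.075): print(y,z,((proj(d,[[*bed2w(-.048,y),z]])[0]-[260,130]+.5)*6).round())
```

```text
-0.04 0.03 [443. 448.]
-0.04 0.045 [444. 426.]
-0.04 0.06 [445. 404.]
-0.04 0.075 [445. 382.]
-0.034 0.03 [433. 442.]
-0.034 0.045 [434. 420.]
-0.034 0.06 [435. 398.]
-0.034 0.075 [435. 376.]
```

Request:
drive_tool --series '[[[0.15, 0.01, -0.04], [0, 0, 0]], [[0.12, 0, 0], [0, 0, 0]], [[0, 0, 0], [0, 0, 0]]]'

```text
time: 11.0
eef_pos: [0.5812, -0.0258, 0.0383]
tcp_rot: [-0.041, 0.706, 0.04, 0.706]
contact_force: [0.2, -0.2, 0.4]
opening: 0.651
```

Run:
```python
from plant import ctrl
from plan import *
from h import *
s=ctrl.get_state();show(s);b=np.load('bed.npy')
plan(s,[*bed2w(-.05,-.0042),.028],np.pi/2+b[2])
d=cam(ctrl,'side'); crop(d,260,130,390,240,6,'pics/s16.png')
d=cam(ctrl,'wrist'); cv2.imwrite('pics/w16.png',d['img'][:,:,::-1]);save(d,'w16.npz')
```

```text
t 11.0 p [ 0.5812 -0.0258  0.0383] psi 1.6849 down [-0.001 -0.001 -1.   ] F [ 0.16 -0.19  0.41] op 0.651 q6 [-0.22  0.29  1.92 -0.    0.93 -1.9 ]
dist 0.0103 rot [ 0.08 -0.06  0.06] rows 1
[[0.205,0.008,-0.008],[0.08,-0.06,0.06]],
```

View pics/s16.png

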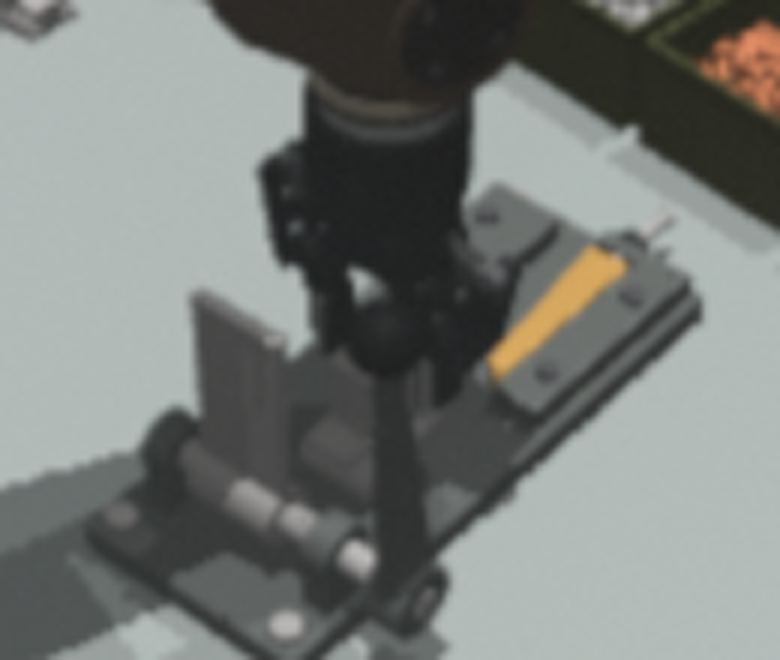

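View pics/w16.png

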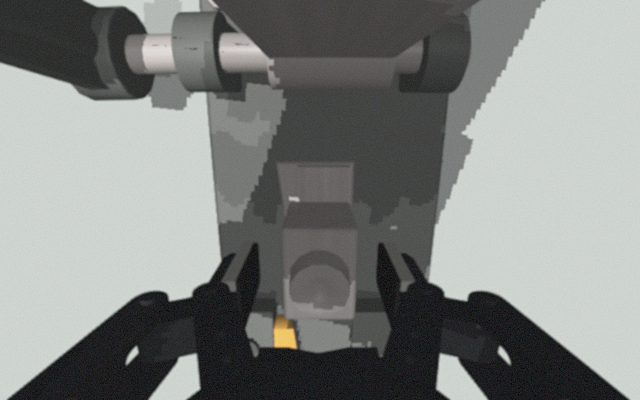

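Request:
drive_tool --series '[[[0.13, 0, 0.02], [0, 0, 0]], [[0.13, 0, 0], [0, 0, 0]], [[0, 0, 0], [0, 0, 0]]]'

```text
time: 11.4
eef_pos: [0.5833, -0.0259, 0.0255]
tcp_rot: [-0.041, 0.706, 0.04, 0.706]
contact_force: [-0.2, 0.5, -0.6]
opening: 0.651
```

Run:
```python
from plant import ctrl
from plan import *
from h import *
s=ctrl.get_state();show(s);b=np.load('bed.npy')
plan(s,[*bed2w(-.05,-.0042),.026],np.pi/2+b[2])
d=cam(ctrl,'side'); crop(d,260,130,390,240,6,'pics/s17.png')
```

```text
t 11.4 p [ 0.5833 -0.0259  0.0255] psi 1.685 down [ 0.001 -0.002 -1.   ] F [-0.16  0.55 -0.59] op 0.651 q6 [-0.22  0.31  1.92 -0.    0.9  -1.9 ]
dist 0.0026 rot [0.08 0.06 0.1 ] rows 1
[[-0.010,0.013,-0.049],[0.08,0.06,0.10]],
```

View pics/s17.png

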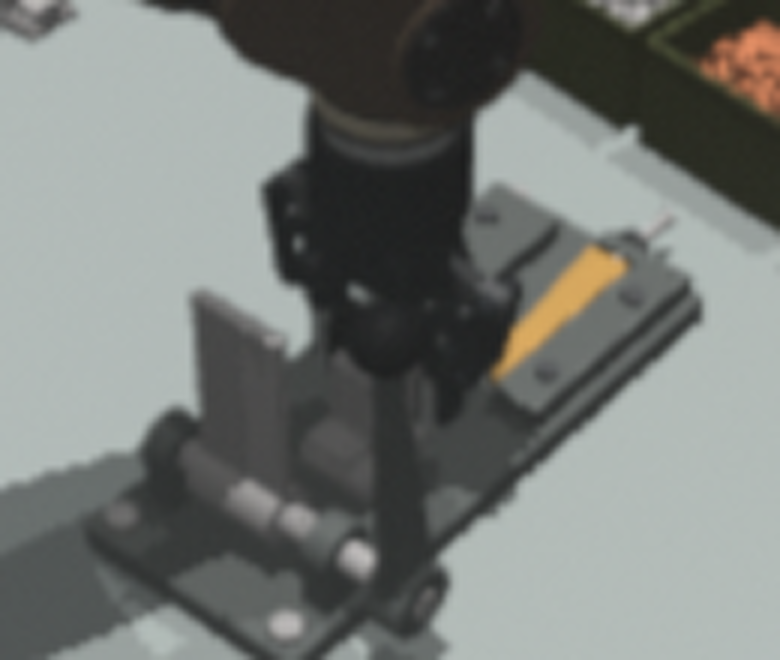

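Request:
drive_tool --series '[[[0, 0, -0.03], [0, 0, 0]], [[0, 0, 0], [0, 0, 0]], [[0, 0, 0], [0, 0, 0]], [[0, 0, 0], [0, 0, 0]], [[0, 0, 0], [0, 0, 0]]]' --grip -1 --newtons 80

```text
time: 11.95
eef_pos: [0.5823, -0.0262, 0.0261]
tcp_rot: [-0.041, 0.705, 0.04, 0.707]
contact_force: [-0.1, -0.7, -1.3]
opening: 0.359
```

Request:
drive_tool --series '[[[0, 0, 0], [0, 0, 0]]]'

```text
time: 12.05
eef_pos: [0.5822, -0.0262, 0.026]
tcp_rot: [-0.041, 0.705, 0.04, 0.707]
contact_force: [0.5, -0.1, -0.9]
opening: 0.363
```

Run:
```python
from plant import ctrl
from plan import *
from h import *
s=ctrl.get_state();show(s);b=np.load('bed.npy')
plan(s,[*bed2w(-.05,-.0042),.026],np.pi/2+b[2])
d=cam(ctrl,'wrist'); cv2.imwrite('pics/w17.png',d['img'][:,:,::-1]);save(d,'w17.npz')
```

```text
t 12.05 p [ 0.5822 -0.0262  0.026 ] psi 1.6849 down [ 0.002 -0.002 -1.   ] F [ 0.54 -0.08 -0.9 ] op 0.363 q6 [-0.22  0.31  1.92 -0.    0.9  -1.9 ]
dist 0.0016 rot [0.07 0.13 0.12] rows 1
[[0.000,0.017,-0.027],[0.07,0.13,0.12]],
```

View pics/w17.png

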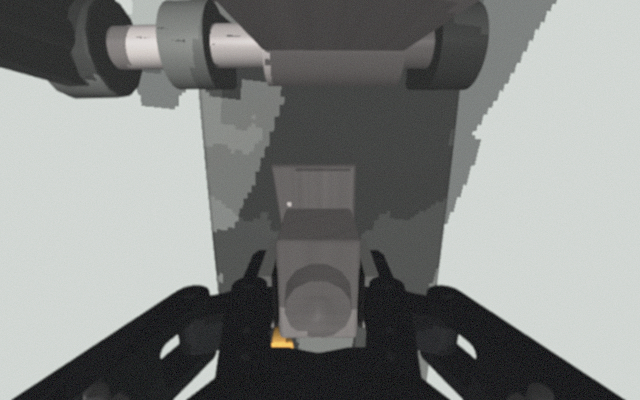

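Request:
drive_tool --series '[[[0, 0, 0.1], [0, 0, 0]], [[0, 0, 0.1], [0, 0, 0]]]'

```text
time: 12.3
eef_pos: [0.5914, -0.0249, 0.026]
tcp_rot: [-0.041, 0.706, 0.04, 0.706]
contact_force: [-1.9, -0.4, -0.3]
opening: 0.362
```

```bash
cat >> plan.py <<'E'
def bst(s):
    b=np.load('bed.npy');p=np.array(s['eef_pos']);v=p[:2]-b[:2];c,q=np.cos(b[2]),np.sin(b[2]);f=np.array(s['contact_force'])
    p_,R=pose(s)
    print('t %.2f bed x %.1f y %.1f z %.1f mm yawerr %.4f | Fbed x %.1f y %.1f z %.1f | down %s op %.3f'%(s['time'],1e3*(c*v[0]+q*v[1]),1e3*(-q*v[0]+c*v[1]),1e3*p[2],np.arctan2(R[1,1],R[0,1])-np.pi/2-b[2],c*f[0]+q*f[1],-q*f[0]+c*f[1],f[2],R[:,0].round(3),s['opening']), 'tq',np.round(s['wrist_torque'],2))
E
cat > st.py <<'E'
from plant import ctrl
from plan import *
bst(ctrl.get_state())
E
python3 st.py
```

```text
t 12.30 bed x -39.4 y -4.8 z 26.0 mm yawerr 0.0012 | Fbed x -2.0 y -0.2 z -0.3 | down [-0.    -0.002 -1.   ] op 0.362 tq [0.04 0.14 0.01]
```

Run:
```python
from plant import ctrl
from h import *
d=cam(ctrl,'top'); crop(d,285,150,365,230,7,'pics/t18.png')
d=cam(ctrl,'side'); crop(d,280,140,380,230,7,'pics/s18.png')
```

```text
(no output)
```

View pics/t18.png

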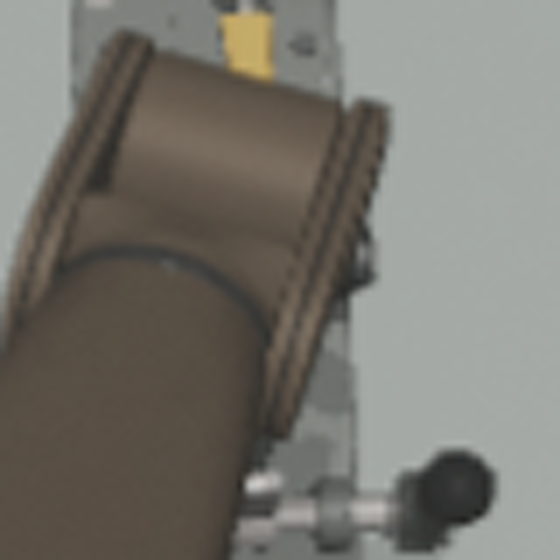

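View pics/s18.png

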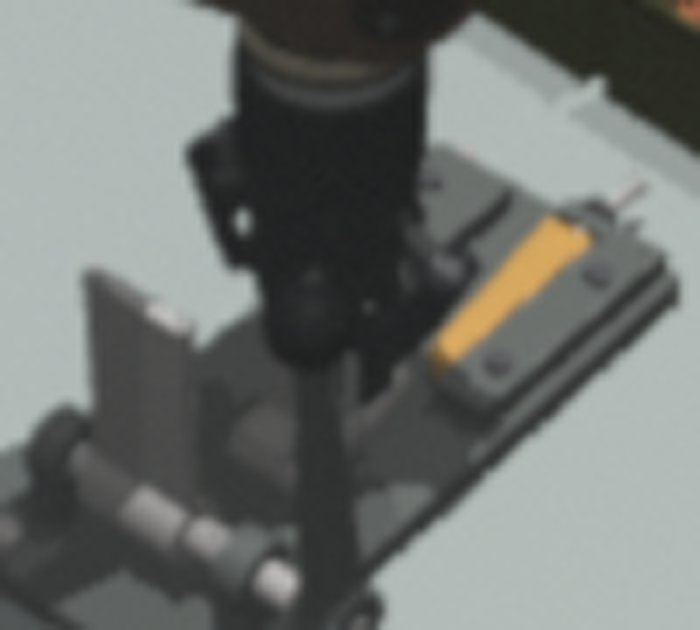

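Request:
drive_tool --series '[[[0, 0, 0.08], [0, 0, 0]], [[0, 0, 0.08], [0, 0, 0]]]'

```text
time: 12.6
eef_pos: [0.6002, -0.0239, 0.026]
tcp_rot: [-0.041, 0.706, 0.04, 0.706]
contact_force: [-2.2, -0.4, -0.2]
opening: 0.362
```

```bash
python3 st.py
```

```text
t 12.60 bed x -30.5 y -4.8 z 26.0 mm yawerr 0.0013 | Fbed x -2.2 y -0.2 z -0.2 | down [ 0.    -0.001 -1.   ] op 0.362 tq [0.07 0.17 0.03]
```

Request:
drive_tool --series '[[[0, 0, 0.08], [0, 0, 0]], [[0, 0, 0.08], [0, 0, 0]]]'

```text
time: 12.8
eef_pos: [0.6089, -0.0229, 0.0261]
tcp_rot: [-0.041, 0.706, 0.04, 0.706]
contact_force: [-1.7, -0.2, 0.1]
opening: 0.362
```

```bash
python3 st.py
```

```text
t 12.80 bed x -21.8 y -4.8 z 26.1 mm yawerr 0.0014 | Fbed x -1.7 y -0.0 z 0.1 | down [ 0.    -0.001 -1.   ] op 0.362 tq [ 0.04  0.2  -0.01]
```

Request:
drive_tool --series '[[[0, 0.03, 0.06], [0, 0, 0]], [[0, 0.03, 0.06], [0, 0, 0]]]'

```text
time: 13.0
eef_pos: [0.6154, -0.0195, 0.0261]
tcp_rot: [-0.041, 0.706, 0.04, 0.706]
contact_force: [-1.5, -1.1, 0.8]
opening: 0.36
```

```bash
python3 st.py
```

```text
t 13.00 bed x -15.0 y -2.1 z 26.1 mm yawerr 0.0014 | Fbed x -1.6 y -0.9 z 0.8 | down [ 0.    -0.002 -1.   ] op 0.360 tq [-0.04  0.21  0.  ]
```

Request:
drive_tool --series '[[[0, 0.02, 0.04], [0, 0, 0]], [[0, 0, 0.04], [0, 0, 0]]]'

```text
time: 13.2
eef_pos: [0.6196, -0.0176, 0.0261]
tcp_rot: [-0.041, 0.706, 0.04, 0.706]
contact_force: [-0.7, -0.2, 2.2]
opening: 0.364
```

```bash
python3 st.py
```

```text
t 13.20 bed x -10.5 y -0.8 z 26.1 mm yawerr 0.0017 | Fbed x -0.7 y -0.2 z 2.2 | down [ 0.    -0.002 -1.   ] op 0.364 tq [0.03 0.23 0.02]
```

Request:
drive_tool --series '[[[-0.005, 0.02, 0.03], [0, 0, 0]], [[0, 0, 0.03], [0, 0, 0]]]'

```text
time: 13.4
eef_pos: [0.6226, -0.0163, 0.0261]
tcp_rot: [-0.041, 0.706, 0.04, 0.706]
contact_force: [-2.8, -0.9, 2.2]
opening: 0.367
```

```bash
python3 st.py
```

```text
t 13.40 bed x -7.4 y 0.3 z 26.1 mm yawerr 0.0018 | Fbed x -2.9 y -0.6 z 2.2 | down [-0.    -0.002 -1.   ] op 0.367 tq [-0.04  0.18 -0.01]
```

Request:
drive_tool --series '[[[0, 0.02, 0.03], [0, 0, 0]], [[0, 0, 0.02], [0, 0, 0]]]'

```text
time: 13.6
eef_pos: [0.625, -0.016, 0.0261]
tcp_rot: [-0.042, 0.706, 0.039, 0.706]
contact_force: [-1.5, -0.2, 0.2]
opening: 0.365
```

```bash
python3 st.py
```

```text
t 13.60 bed x -5.0 y 0.2 z 26.1 mm yawerr 0.0019 | Fbed x -1.5 y -0.1 z 0.2 | down [-0.001 -0.004 -1.   ] op 0.365 tq [ 0.01  0.2  -0.  ]
```

Request:
drive_tool --series '[[[0, 0, 0.08], [0, 0, 0]], [[0, 0, 0.08], [0, 0, 0]]]'

```text
time: 13.8
eef_pos: [0.6332, -0.0151, 0.0261]
tcp_rot: [-0.042, 0.706, 0.039, 0.706]
contact_force: [-3.8, -1.4, 0.6]
opening: 0.368
```

```bash
python3 st.py
```

```text
t 13.80 bed x 3.2 y 0.3 z 26.1 mm yawerr 0.0013 | Fbed x -3.9 y -1.0 z 0.6 | down [-0.001 -0.004 -1.   ] op 0.368 tq [-0.19  0.18 -0.01]
```

Request:
drive_tool --series '[[[0, 0, 0.06], [0, 0, 0]], [[0, 0, 0.06], [0, 0, 0]]]'

```text
time: 14.0
eef_pos: [0.6399, -0.0143, 0.0261]
tcp_rot: [-0.042, 0.706, 0.039, 0.706]
contact_force: [-1.3, -1.4, 0.0]
opening: 0.363
```

```bash
python3 st.py
```

```text
t 14.00 bed x 10.0 y 0.3 z 26.1 mm yawerr 0.0013 | Fbed x -1.5 y -1.3 z 0.0 | down [-0.001 -0.004 -1.   ] op 0.363 tq [-0.25  0.16  0.02]
```

Request:
drive_tool --series '[[[0, 0, 0.05], [0, 0, 0]], [[0, 0, 0.04], [0, 0, 0]]]'

```text
time: 14.2
eef_pos: [0.6451, -0.0137, 0.0261]
tcp_rot: [-0.042, 0.706, 0.039, 0.706]
contact_force: [-1.7, -1.7, 0.9]
opening: 0.365
```

```bash
python3 st.py
```

```text
t 14.20 bed x 15.2 y 0.3 z 26.1 mm yawerr 0.0015 | Fbed x -1.9 y -1.5 z 0.9 | down [-0.    -0.004 -1.   ] op 0.365 tq [-0.23  0.19 -0.03]
```

Request:
drive_tool --series '[[[0, 0, 0.04], [0, 0, 0]]]'

```text
time: 14.3
eef_pos: [0.6472, -0.0135, 0.0261]
tcp_rot: [-0.042, 0.706, 0.039, 0.706]
contact_force: [-3.3, -1.8, 0.7]
opening: 0.362
```

```bash
python3 st.py
```

```text
t 14.30 bed x 17.4 y 0.3 z 26.1 mm yawerr 0.0015 | Fbed x -3.5 y -1.4 z 0.7 | down [-0.    -0.004 -1.   ] op 0.362 tq [-0.22  0.15  0.02]
```

Request:
drive_tool --series '[[[0, 0, 0.04], [0, 0, 0]]]'

```text
time: 14.4
eef_pos: [0.6494, -0.0132, 0.0261]
tcp_rot: [-0.042, 0.706, 0.039, 0.706]
contact_force: [-2.0, -2.1, 0.4]
opening: 0.366
```

```bash
python3 st.py
```

```text
t 14.40 bed x 19.5 y 0.3 z 26.1 mm yawerr 0.0016 | Fbed x -2.2 y -1.9 z 0.4 | down [-0.001 -0.004 -1.   ] op 0.366 tq [-0.2   0.2  -0.02]
```

Request:
drive_tool --series '[[[0, 0, 0.04], [0, 0, 0]]]'

```text
time: 14.5
eef_pos: [0.6515, -0.013, 0.0261]
tcp_rot: [-0.042, 0.706, 0.039, 0.706]
contact_force: [-2.2, -1.9, 0.4]
opening: 0.366
```

Request:
drive_tool --series '[[[0, 0, 0.04], [0, 0, 0]]]'

```text
time: 14.6
eef_pos: [0.6537, -0.0127, 0.0261]
tcp_rot: [-0.042, 0.706, 0.039, 0.706]
contact_force: [-1.6, -0.8, 0.9]
opening: 0.361
```

Request:
drive_tool --series '[[[0, 0, 0.04], [0, 0, 0]]]'

```text
time: 14.7
eef_pos: [0.6558, -0.0125, 0.0261]
tcp_rot: [-0.042, 0.706, 0.039, 0.706]
contact_force: [-2.3, -2.0, 0.9]
opening: 0.359
```

```bash
python3 st.py
```

```text
t 14.70 bed x 26.0 y 0.3 z 26.1 mm yawerr 0.0015 | Fbed x -2.5 y -1.7 z 0.9 | down [-0.001 -0.004 -1.   ] op 0.359 tq [-0.22  0.23  0.01]
```

Request:
drive_tool --series '[[[0, 0, 0.04], [0, 0, 0]]]'

```text
time: 14.8
eef_pos: [0.6579, -0.0123, 0.0261]
tcp_rot: [-0.042, 0.706, 0.039, 0.706]
contact_force: [-2.1, -2.3, 0.4]
opening: 0.362
```

Request:
drive_tool --series '[[[0, 0, 0.04], [0, 0, 0]]]'

```text
time: 14.9
eef_pos: [0.6601, -0.012, 0.0261]
tcp_rot: [-0.042, 0.706, 0.039, 0.706]
contact_force: [-2.6, -1.8, 1.1]
opening: 0.364
```

Request:
drive_tool --series '[[[0, 0, 0.04], [0, 0, 0]]]'

```text
time: 15.0
eef_pos: [0.6623, -0.0118, 0.0261]
tcp_rot: [-0.042, 0.706, 0.039, 0.706]
contact_force: [-1.6, -1.6, -0.8]
opening: 0.36
```

```bash
python3 st.py
```

```text
t 15.00 bed x 32.5 y 0.3 z 26.1 mm yawerr 0.0014 | Fbed x -1.8 y -1.4 z -0.8 | down [-0.001 -0.004 -1.   ] op 0.360 tq [-0.17  0.18 -0.02]
```

Request:
drive_tool --series '[[[0, 0, 0.03], [0, 0, 0]]]'

```text
time: 15.1
eef_pos: [0.6639, -0.0116, 0.0261]
tcp_rot: [-0.042, 0.706, 0.039, 0.706]
contact_force: [-1.6, -2.3, -0.1]
opening: 0.363
```

Request:
drive_tool --series '[[[0, 0, 0.03], [0, 0, 0]]]'

```text
time: 15.2
eef_pos: [0.6656, -0.0114, 0.0261]
tcp_rot: [-0.042, 0.706, 0.039, 0.706]
contact_force: [-2.0, -1.1, 0.9]
opening: 0.358
```

Request:
drive_tool --series '[[[0, 0, 0.03], [0, 0, 0]]]'

```text
time: 15.3
eef_pos: [0.6672, -0.0112, 0.0261]
tcp_rot: [-0.042, 0.706, 0.039, 0.706]
contact_force: [-1.1, -1.3, 0.2]
opening: 0.365
```

```bash
python3 st.py
```

```text
t 15.30 bed x 37.4 y 0.3 z 26.1 mm yawerr 0.0015 | Fbed x -1.2 y -1.1 z 0.2 | down [-0.001 -0.004 -1.   ] op 0.365 tq [-0.25  0.17 -0.03]
```

Request:
drive_tool --series '[[[0, 0, 0.03], [0, 0, 0]]]'

```text
time: 15.4
eef_pos: [0.6688, -0.011, 0.0261]
tcp_rot: [-0.042, 0.706, 0.039, 0.706]
contact_force: [-1.8, -2.1, -0.8]
opening: 0.362
```

Request:
drive_tool --series '[[[0, 0, 0.03], [0, 0, 0]]]'

```text
time: 15.5
eef_pos: [0.6704, -0.0109, 0.0261]
tcp_rot: [-0.042, 0.706, 0.039, 0.706]
contact_force: [-2.5, -1.6, 1.0]
opening: 0.362
```

Request:
drive_tool --series '[[[0, 0, 0.03], [0, 0, 0]]]'

```text
time: 15.6
eef_pos: [0.672, -0.0107, 0.0261]
tcp_rot: [-0.042, 0.706, 0.039, 0.706]
contact_force: [-1.7, -1.9, 1.1]
opening: 0.364
```

```bash
python3 st.py
python3 - <<'E'
from plant import ctrl
from h import *
d=cam(ctrl,'side'); crop(d,280,140,390,230,7,'pics/s20.png')
d=cam(ctrl,'wrist'); cv2.imwrite('pics/w20.png',d['img'][:,:,::-1])
E
```

```text
t 15.60 bed x 42.3 y 0.3 z 26.1 mm yawerr 0.0015 | Fbed x -1.9 y -1.7 z 1.1 | down [-0.001 -0.004 -1.   ] op 0.364 tq [-0.22  0.16  0.02]
```

View pics/s20.png

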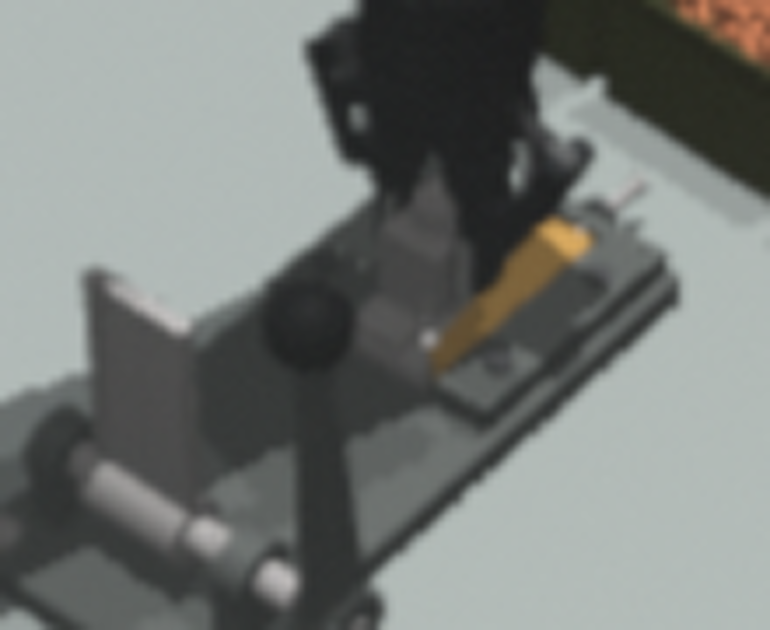

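View pics/w20.png

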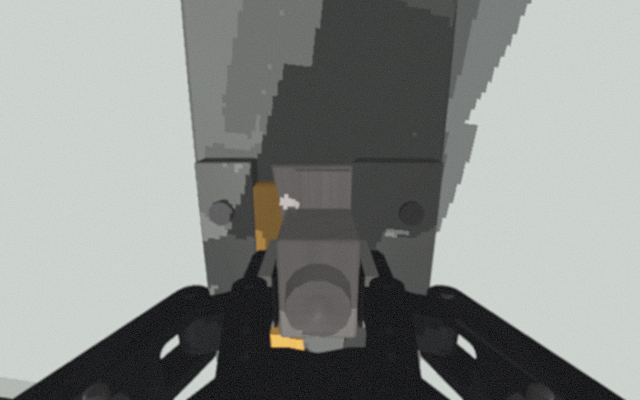

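Request:
drive_tool --series '[[[0, 0, 0.025], [0, 0, 0]]]'

```text
time: 15.8
eef_pos: [0.6731, -0.0105, 0.0261]
tcp_rot: [-0.042, 0.706, 0.039, 0.705]
contact_force: [-5.5, -2.5, 3.3]
opening: 0.364
```

Request:
drive_tool --series '[[[0, 0, 0.025], [0, 0, 0]]]'

```text
time: 15.9
eef_pos: [0.6732, -0.0105, 0.0261]
tcp_rot: [-0.042, 0.708, 0.039, 0.704]
contact_force: [-8.8, -2.2, 5.0]
opening: 0.362
```

Request:
drive_tool --series '[[[0, 0, 0.025], [0, 0, 0]]]'

```text
time: 16.0
eef_pos: [0.6731, -0.0105, 0.0261]
tcp_rot: [-0.041, 0.709, 0.039, 0.703]
contact_force: [-8.1, -2.7, 4.4]
opening: 0.364
```

```bash
python3 st.py
```

```text
t 16.00 bed x 43.4 y 0.3 z 26.1 mm yawerr 0.0009 | Fbed x -8.3 y -1.8 z 4.4 | down [-0.009 -0.004 -1.   ] op 0.364 tq [-0.28  0.61 -0.02]
```

Request:
drive_tool --series '[[[0, 0, 0.035], [0, -0.5, 0]]]'

```text
time: 16.1
eef_pos: [0.6732, -0.0105, 0.0261]
tcp_rot: [-0.041, 0.708, 0.039, 0.704]
contact_force: [-7.1, -2.5, 4.9]
opening: 0.363
```

```bash
python3 st.py
```

```text
t 16.10 bed x 43.6 y 0.3 z 26.1 mm yawerr 0.0009 | Fbed x -7.3 y -1.7 z 4.9 | down [-0.005 -0.003 -1.   ] op 0.363 tq [-0.36  0.91 -0.15]
```

Request:
drive_tool --series '[[[0, 0, 0.05], [0, -0.2, 0]]]'

```text
time: 16.2
eef_pos: [0.6732, -0.0105, 0.0261]
tcp_rot: [-0.041, 0.709, 0.039, 0.703]
contact_force: [-12.6, -4.4, 6.5]
opening: 0.359
```

```bash
python3 st.py
```

```text
t 16.20 bed x 43.5 y 0.3 z 26.1 mm yawerr 0.0012 | Fbed x -13.0 y -3.0 z 6.5 | down [-0.009 -0.003 -1.   ] op 0.359 tq [-0.45  1.34 -0.14]
```

Request:
drive_tool --series '[[[-0.01, 0, 0.065], [0, -0.3, 0]]]'

```text
time: 16.3
eef_pos: [0.6731, -0.0105, 0.0262]
tcp_rot: [-0.041, 0.71, 0.04, 0.701]
contact_force: [-12.4, -3.9, 5.5]
opening: 0.363
```

```bash
python3 st.py
```

```text
t 16.30 bed x 43.4 y 0.3 z 26.2 mm yawerr 0.0015 | Fbed x -12.8 y -2.5 z 5.5 | down [-0.013 -0.003 -1.   ] op 0.363 tq [-0.52  1.48  0.05]
```

Request:
drive_tool --series '[[[0, 0, 0.07], [0, -0.8, 0]]]'

```text
time: 16.4
eef_pos: [0.6736, -0.0104, 0.026]
tcp_rot: [-0.041, 0.709, 0.04, 0.703]
contact_force: [-11.4, -3.7, 8.8]
opening: 0.362
```

```bash
python3 st.py
```

```text
t 16.40 bed x 43.9 y 0.3 z 26.0 mm yawerr 0.0018 | Fbed x -11.7 y -2.3 z 8.8 | down [-0.007 -0.001 -1.   ] op 0.362 tq [-0.41  1.59 -0.09]
```

Request:
drive_tool --series '[[[-0.02, 0, 0.09], [0, -0.4, 0]]]'

```text
time: 16.5
eef_pos: [0.6736, -0.0104, 0.0261]
tcp_rot: [-0.041, 0.71, 0.04, 0.701]
contact_force: [-15.3, -4.2, 4.9]
opening: 0.359
```

```bash
python3 st.py
```

```text
t 16.50 bed x 44.0 y 0.3 z 26.1 mm yawerr 0.0023 | Fbed x -15.7 y -2.5 z 4.9 | down [-0.013 -0.001 -1.   ] op 0.359 tq [-0.73  1.84 -0.16]
```

Request:
drive_tool --series '[[[-0.02, 0, 0.105], [0, -0.5, 0]]]'

```text
time: 16.6
eef_pos: [0.6736, -0.0104, 0.0261]
tcp_rot: [-0.041, 0.712, 0.041, 0.699]
contact_force: [-18.0, -4.7, 9.5]
opening: 0.361
```

```bash
python3 st.py
```

```text
t 16.60 bed x 43.9 y 0.4 z 26.1 mm yawerr 0.0031 | Fbed x -18.4 y -2.6 z 9.5 | down [-0.019 -0.001 -1.   ] op 0.361 tq [-0.7   2.22 -0.09]
```

Request:
drive_tool --series '[[[0, 0, 0.09], [0, -0.3, 0]], [[0, 0, 0.04], [0, 0, 0]], [[0, 0, 0], [0, 0, 0]]]'

```text
time: 16.9
eef_pos: [0.6731, -0.0104, 0.0261]
tcp_rot: [-0.041, 0.717, 0.041, 0.695]
contact_force: [0.3, -1.1, -1.8]
opening: 0.362
```

```bash
python3 st.py
```

```text
t 16.90 bed x 43.5 y 0.4 z 26.1 mm yawerr 0.0028 | Fbed x 0.2 y -1.1 z -1.8 | down [-0.032 -0.001 -0.999] op 0.362 tq [-0.2  -0.67 -0.06]
```

Request:
drive_tool --series '[[[0, 0, 0], [0, 0, 0]], [[0, 0, 0], [0, 0, 0]], [[0, 0, 0], [0, 0, 0]], [[0, 0, 0], [0, 0, 0]]]' --grip 0.3

```text
time: 17.3
eef_pos: [0.6748, -0.0091, 0.0265]
tcp_rot: [-0.04, 0.716, 0.042, 0.696]
contact_force: [0.1, -0.7, 0.2]
opening: 0.651
```

```bash
python3 st.py
python3 - <<'E'
from plant import ctrl
from h import *
d=cam(ctrl,'wrist'); cv2.imwrite('pics/w21.png',d['img'][:,:,::-1])
d=cam(ctrl,'side'); crop(d,280,140,390,230,7,'pics/s21.png')
E
```

```text
t 17.30 bed x 45.3 y 1.6 z 26.5 mm yawerr 0.0034 | Fbed x 0.0 y -0.7 z 0.2 | down [-0.028  0.001 -1.   ] op 0.651 tq [-0.01 -0.04  0.01]
```

View pics/w21.png

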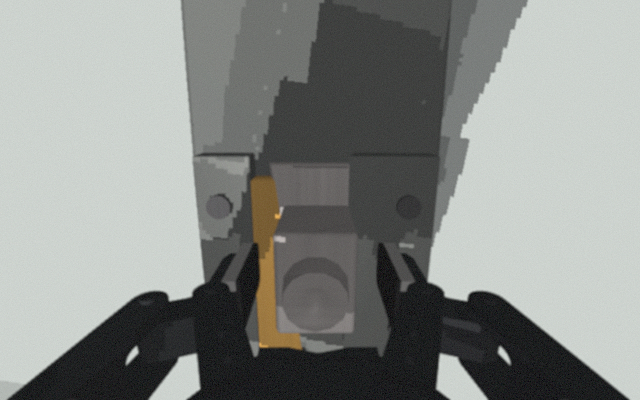

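View pics/s21.png

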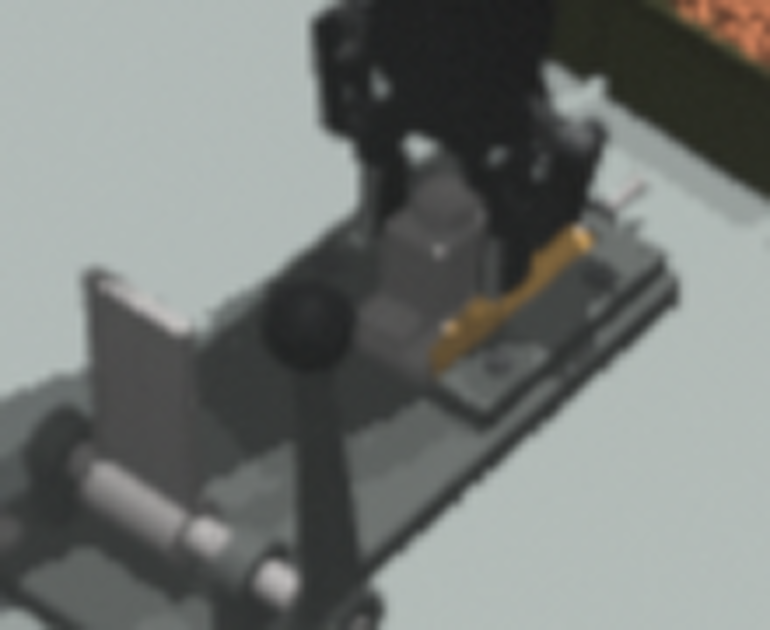

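Request:
drive_tool --series '[[[-0.1, -0.02, -0.03], [0, 0, 0]], [[-0.3, 0, 0], [0, 0, 0]], [[-0.5, 0, 0], [0, -0.8, 0]], [[-0.5, 0, 0], [0, -0.8, 0]], [[0, 0, 0], [0, 0, 0]]]'

```text
time: 17.9
eef_pos: [0.6755, -0.0105, 0.1018]
tcp_rot: [-0.04, 0.705, 0.042, 0.706]
contact_force: [0.8, -0.1, 0.9]
opening: 0.654
```

```bash
python3 st.py
python3 - <<'E'
from plant import ctrl
from plan import *
from h import *
s=ctrl.get_state();b=np.load('bed.npy')
plan(s,[*bed2w(-.012,0),.1],np.pi/2+b[2])
d=cam(ctrl,'wrist'); cv2.imwrite('pics/w22.png',d['img'][:,:,::-1]);save(d,'w22.npz')
d=cam(ctrl,'side'); crop(d,280,140,390,230,7,'pics/s22.png');save(d,'s22.npz')
E
```

```text
t 17.90 bed x 45.8 y 0.0 z 101.8 mm yawerr 0.0034 | Fbed x 0.8 y -0.2 z 0.9 | down [ 0.001  0.004 -1.   ] op 0.654 tq [-0.    0.02 -0.02]
dist 0.0579 rot [ 0.19  0.11 -0.22] rows 2
[[0.017,0.002,-0.578],[0.10,0.05,-0.11]],
[[0.017,0.001,-0.578],[0.10,0.05,-0.11]],
```

View pics/w22.png

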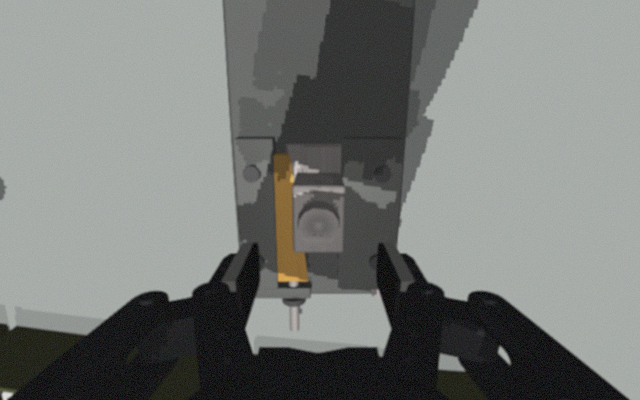

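View pics/s22.png

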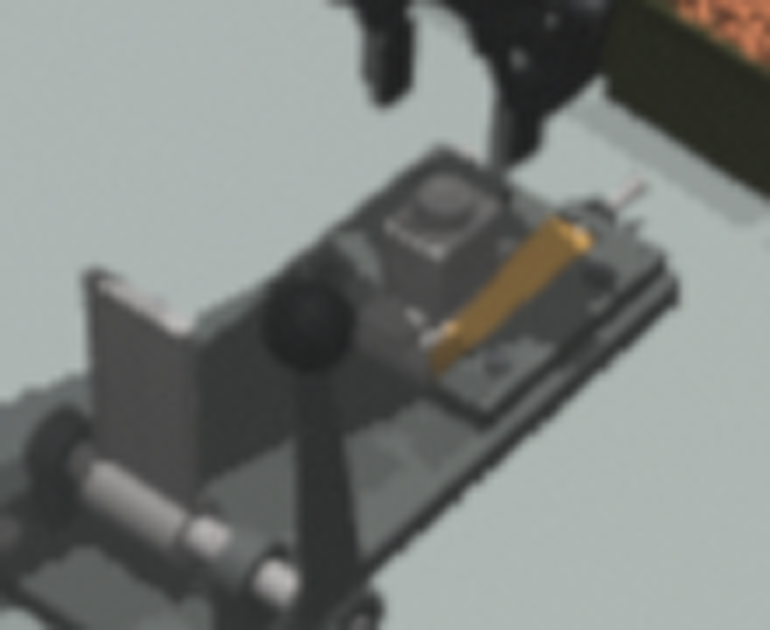

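Request:
drive_tool --series '[[[0, 0, -0.64], [0, 0, 0]], [[0, 0, -0.64], [0, 0, 0]], [[0.1, 0, 0], [0, 0, 0]], [[0.3, 0, 0], [0, 0, 0]], [[0.3, 0, 0], [0, 0, 0]]]' --grip -1

```text
time: 18.5
eef_pos: [0.6054, -0.0171, 0.0557]
tcp_rot: [-0.039, 0.71, 0.043, 0.702]
contact_force: [-0.5, 0.4, -0.7]
opening: -0.004
```

```bash
python3 st.py
python3 - <<'E'
from plant import ctrl
from plan import *
from h import *
s=ctrl.get_state();b=np.load('bed.npy')
plan(s,[*bed2w(-.018,0),.032],np.pi/2+b[2])
E
```

```text
t 18.50 bed x -24.6 y 1.4 z 55.7 mm yawerr 0.0033 | Fbed x -0.5 y 0.5 z -0.7 | down [-0.012  0.006 -1.   ] op -0.004 tq [ 0.   -0.02  0.07]
dist 0.0246 rot [ 0.19 -0.63 -0.43] rows 1
[[0.472,-0.033,0.138],[0.19,-0.63,-0.43]],
```

Request:
drive_tool --series '[[[0.2, -0.03, 0], [0.1, -0.6, -0.4]], [[0.15, 0, 0], [0, 0, 0]], [[0, 0, 0], [0, 0, 0]]]'

```text
time: 18.8
eef_pos: [0.6035, -0.0177, 0.0298]
tcp_rot: [-0.039, 0.709, 0.042, 0.703]
contact_force: [0.7, 0.9, -0.2]
opening: -0.001
```

```bash
python3 st.py
python3 - <<'E'
from plant import ctrl
from plan import *
from h import *
d=cam(ctrl,'side'); crop(d,280,140,390,230,7,'pics/s23.png')
for z in(.03,.04,.05,.06): print(z,((proj(d,[[*bed2w(-.02,0),z]])[0]-[280,140]+.5)*7).round())
d=cam(ctrl,'wrist'); cv2.imwrite('pics/w23.png',d['img'][:,:,::-1])
E
```

```text
t 18.80 bed x -26.5 y 1.0 z 29.8 mm yawerr 0.0018 | Fbed x 0.8 y 0.8 z -0.2 | down [-0.01   0.002 -1.   ] op -0.001 tq [-0.02 -0.    0.03]
0.03 [346. 371.]
0.04 [346. 354.]
0.05 [346. 337.]
0.06 [347. 320.]
```

View pics/s23.png

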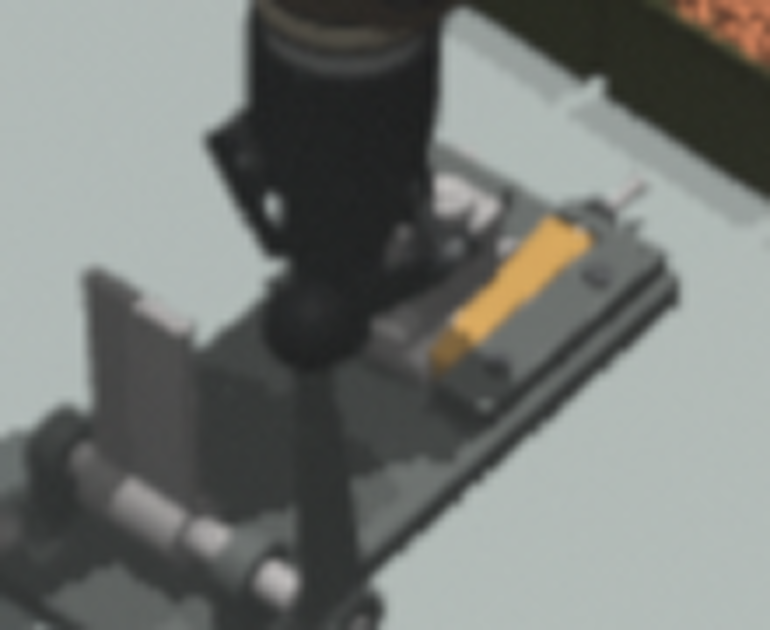

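View pics/w23.png

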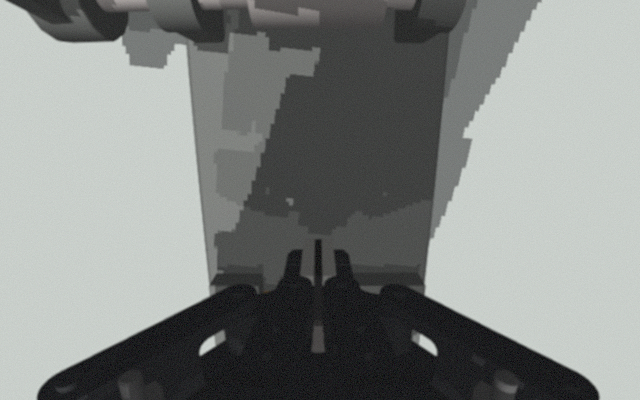

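Request:
drive_tool --series '[[[0, -0.02, 0.2], [0, -0.5, -0.1]], [[0, 0, 0.2], [0, 0, 0]], [[0, 0, 0.1], [0, 0, 0]]]'

```text
time: 19.2
eef_pos: [0.6329, -0.0162, 0.0331]
tcp_rot: [-0.04, 0.704, 0.041, 0.708]
contact_force: [0.1, 0.9, -0.0]
opening: -0.0
```

```bash
python3 st.py
python3 - <<'E'
from plant import ctrl
from plan import *
from h import *
d=cam(ctrl,'side'); crop(d,280,140,390,230,7,'pics/s24.png')
for z in(.03,.04,.05,.06): print(z,((proj(d,[[*bed2w(.0,-.006),z]])[0]-[280,140]+.5)*7).round())
E
```

```text
t 19.20 bed x 2.9 y -0.8 z 33.1 mm yawerr 0.0016 | Fbed x 0.2 y 0.9 z -0.0 | down [ 0.006  0.001 -1.   ] op -0.000 tq [0.01 0.03 0.02]
0.03 [387. 352.]
0.04 [388. 335.]
0.05 [388. 318.]
0.06 [389. 301.]
```

View pics/s24.png

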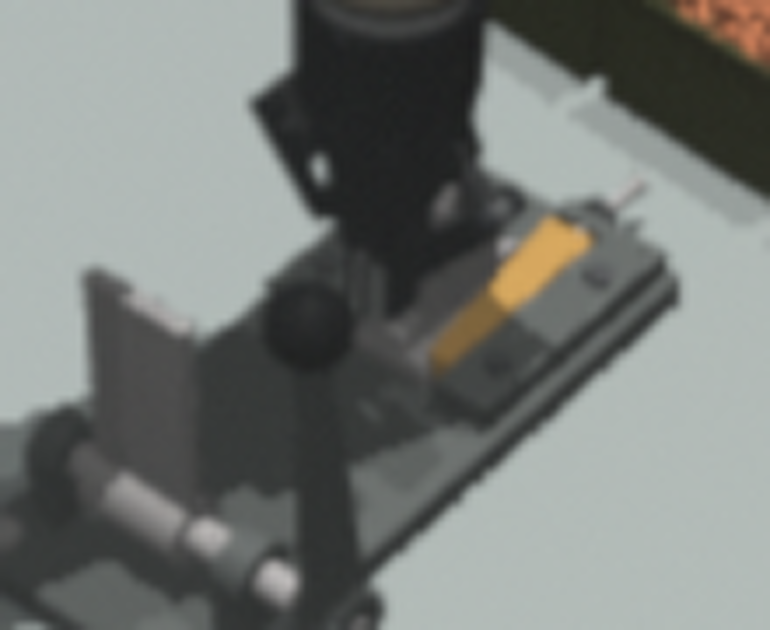

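Request:
drive_tool --series '[[[0.1, 0, 0], [0, 0.2, 0]], [[0, 0, 0], [0, 0, 0]]]'

```text
time: 19.45
eef_pos: [0.6347, -0.0162, 0.0286]
tcp_rot: [-0.041, 0.704, 0.04, 0.708]
contact_force: [0.2, 0.8, -0.1]
opening: -0.003
```

Request:
drive_tool --series '[[[0, 0, 0.04], [0, 0, 0]]]'

```text
time: 19.55
eef_pos: [0.6365, -0.0159, 0.0285]
tcp_rot: [-0.041, 0.704, 0.04, 0.707]
contact_force: [0.1, -0.1, -0.1]
opening: 0.0
```

Request:
drive_tool --series '[[[0, 0, 0.04], [0, 0, 0]]]'

```text
time: 19.65
eef_pos: [0.6383, -0.0156, 0.0284]
tcp_rot: [-0.041, 0.705, 0.04, 0.707]
contact_force: [0.3, -1.2, 1.1]
opening: 0.004
```

```bash
python3 st.py
```

```text
t 19.65 bed x 8.3 y -0.8 z 28.4 mm yawerr 0.0020 | Fbed x 0.1 y -1.3 z 1.1 | down [ 0.004 -0.    -1.   ] op 0.004 tq [-0.02 -0.06  0.03]
```

Request:
drive_tool --series '[[[0, 0, 0.03], [0, 0, 0]]]'

```text
time: 19.75
eef_pos: [0.6398, -0.0154, 0.0284]
tcp_rot: [-0.041, 0.705, 0.04, 0.707]
contact_force: [-0.0, 0.4, 0.5]
opening: 0.003
```

Request:
drive_tool --series '[[[0, 0, 0.03], [0, 0, 0]]]'

```text
time: 19.85
eef_pos: [0.6405, -0.0153, 0.0283]
tcp_rot: [-0.041, 0.706, 0.041, 0.706]
contact_force: [-4.5, -0.7, 2.2]
opening: 0.0
```

Request:
drive_tool --series '[[[0, 0, 0.03], [0, 0, 0]]]'

```text
time: 19.95
eef_pos: [0.6403, -0.0152, 0.0279]
tcp_rot: [-0.041, 0.707, 0.041, 0.705]
contact_force: [-6.0, -1.4, 3.0]
opening: -0.003
```

Request:
drive_tool --series '[[[0, 0, 0.03], [0, 0, 0]]]'

```text
time: 20.05
eef_pos: [0.6401, -0.0152, 0.0274]
tcp_rot: [-0.041, 0.709, 0.041, 0.703]
contact_force: [-5.3, -1.2, 1.6]
opening: 0.001
```

```bash
python3 st.py
```

```text
t 20.05 bed x 10.1 y -0.6 z 27.4 mm yawerr 0.0028 | Fbed x -5.4 y -0.6 z 1.6 | down [-0.009 -0.    -1.   ] op 0.001 tq [-0.15  0.75 -0.03]
```

Request:
drive_tool --series '[[[0, 0, 0.07], [0, -0.5, 0]]]'

```text
time: 20.15
eef_pos: [0.6401, -0.0149, 0.0265]
tcp_rot: [-0.041, 0.709, 0.042, 0.702]
contact_force: [-12.4, -3.3, 5.6]
opening: 0.002
```

```bash
python3 st.py
```

```text
t 20.15 bed x 10.1 y -0.4 z 26.5 mm yawerr 0.0037 | Fbed x -12.7 y -1.9 z 5.6 | down [-0.01   0.001 -1.   ] op 0.002 tq [-0.33  1.73  0.03]
```

Request:
drive_tool --series '[[[-0.01, 0, 0.085], [0, -0.5, 0]]]'

```text
time: 20.25
eef_pos: [0.6399, -0.0147, 0.0258]
tcp_rot: [-0.041, 0.711, 0.042, 0.701]
contact_force: [-11.3, -2.6, 6.0]
opening: 0.002
```

```bash
python3 st.py
```

```text
t 20.25 bed x 10.0 y -0.1 z 25.8 mm yawerr 0.0046 | Fbed x -11.5 y -1.3 z 6.0 | down [-0.013  0.001 -1.   ] op 0.002 tq [-0.35  1.77 -0.04]
```

Request:
drive_tool --series '[[[-0.05, -0.01, 0.1], [0, -0.8, 0]]]'

```text
time: 20.35
eef_pos: [0.64, -0.0146, 0.0258]
tcp_rot: [-0.04, 0.71, 0.043, 0.701]
contact_force: [-10.0, -2.5, -3.7]
opening: 0.001
```

```bash
python3 st.py
```

```text
t 20.35 bed x 10.0 y -0.0 z 25.8 mm yawerr 0.0053 | Fbed x -10.2 y -1.3 z -3.7 | down [-0.013  0.004 -1.   ] op 0.001 tq [-0.28  1.38 -0.02]
```

Request:
drive_tool --series '[[[-0.04, -0.01, 0.12], [0, -0.7, 0]]]'

```text
time: 20.45
eef_pos: [0.64, -0.0145, 0.0257]
tcp_rot: [-0.04, 0.712, 0.044, 0.7]
contact_force: [-16.5, -3.2, 7.2]
opening: 0.003
```

```bash
python3 st.py
```

```text
t 20.45 bed x 10.0 y 0.1 z 25.7 mm yawerr 0.0063 | Fbed x -16.7 y -1.3 z 7.2 | down [-0.017  0.005 -1.   ] op 0.003 tq [-0.38  2.3  -0.04]
```

One more push, to about 18 N.

Request:
drive_tool --series '[[[-0.03, -0.01, 0.125], [0.3, -0.6, -0.3]]]'

```text
time: 20.55
eef_pos: [0.6397, -0.0145, 0.0252]
tcp_rot: [-0.04, 0.714, 0.042, 0.698]
contact_force: [-17.6, -3.3, 8.2]
opening: 0.002
```

```bash
python3 st.py
```

```text
t 20.55 bed x 9.8 y 0.1 z 25.2 mm yawerr 0.0020 | Fbed x -17.9 y -1.3 z 8.2 | down [-0.023  0.001 -1.   ] op 0.002 tq [-0.43  2.34 -0.  ]
```

Request:
drive_tool --series '[[[0, 0, -0.1], [0, 0, 0]], [[-0.2, 0, -0.2], [0, -0.6, 0]], [[-0.6, 0, -0.1], [0, -0.4, 0]], [[-0.8, 0, 0], [0, 0, 0]], [[-0.8, 0, 0], [0, 0, 0]]]'

```text
time: 21.05
eef_pos: [0.6149, -0.0163, 0.1396]
tcp_rot: [-0.037, 0.713, 0.043, 0.699]
contact_force: [0.2, -0.3, -0.4]
opening: -0.001
```

```bash
python3 st.py
python3 - <<'E'
from h import *; from plan import *
T=dict(np.load('top0.npz'));S=dict(np.load('side0.npz'));T['k1']=float(T['k1']);S['k1']=float(S['k1'])
c1,w1=ray(T,285+455/7-.5,150+485/7-.5);c2,w2=ray(S,280+308/7-.5,140+328/7-.5)
A=np.c_[w1,-w2];t=np.linalg.lstsq(A,c2-c1,rcond=None)[0];p1=c1+t[0]*w1;p2=c2+t[1]*w2;P=(p1+p2)/2;print('knob',P,'gap',np.linalg.norm(p1-p2))
b=np.load('bed.npy');v=P[:2]-b[:2];c,s=np.cos(b[2]),np.sin(b[2]);print('bed',c*v[0]+s*v[1],-s*v[0]+c*v[1])
from plant import ctrl
plan(ctrl.get_state(),[*bed2w(-.19,-.095),.30],np.pi/2+b[2])
E
```

```text
t 21.05 bed x -15.0 y 1.1 z 139.6 mm yawerr 0.0009 | Fbed x 0.2 y -0.3 z -0.4 | down [-0.019  0.008 -1.   ] op -0.001 tq [-0.   -0.06 -0.01]
knob [ 0.48430602 -0.12653432  0.21642472] gap 0.0004549473659266273
bed -0.15724368163530317 -0.09373049310082968
dist 0.2561 rot [ 0.06 -1.05 -0.56] rows 6
[[-0.527,-0.314,-0.593],[0.01,-0.17,-0.09]],
[[-0.528,-0.315,-0.592],[0.01,-0.17,-0.09]],
[[-0.530,-0.316,-0.590],[0.01,-0.17,-0.09]],
[[-0.531,-0.317,-0.588],[0.01,-0.17,-0.09]],
[[-0.532,-0.318,-0.587],[0.01,-0.17,-0.09]],
[[-0.533,-0.319,-0.585],[0.01,-0.17,-0.09]],
```

Request:
drive_tool --series '[[[-0.9, 0, 0], [0, -0.5, -0.3]], [[-0.9, 0, 0], [0, -0.5, -0.3]], [[-0.7, -0.3, -0.4], [0, 0, 0]], [[-0.4, -0.4, -0.7], [0, 0, 0]], [[0, -0.4, -0.8], [0, 0, 0]]]'

```text
time: 21.55
eef_pos: [0.5329, -0.0823, 0.2994]
tcp_rot: [-0.045, 0.697, 0.04, 0.714]
contact_force: [-0.3, -0.1, -0.4]
opening: 0.002
```

```bash
python3 st.py
python3 - <<'E'
from plan import *
from plant import ctrl
b=np.load('bed.npy')
plan(ctrl.get_state(),[*bed2w(-.202,-.095),.28],np.pi/2+b[2])
E
```

```text
t 21.55 bed x -103.9 y -55.2 z 299.4 mm yawerr 0.0071 | Fbed x -0.3 y -0.1 z -0.4 | down [ 0.025 -0.005 -1.   ] op 0.002 tq [0.01 0.   0.  ]
dist 0.1076 rot [0.41 1.37 0.47] rows 3
[[0.116,-0.259,-0.659],[0.14,0.46,0.16]],
[[0.120,-0.261,-0.657],[0.14,0.46,0.16]],
[[0.125,-0.263,-0.655],[0.14,0.46,0.16]],
```

Request:
drive_tool --series '[[[0.1, -0.26, -0.66], [0.1, 0.5, 0.2]], [[0.1, -0.26, -0.66], [0.1, 0.5, 0.2]], [[0.1, -0.26, -0.66], [0.1, 0.4, 0.1]], [[0, 0, 0], [0, 0, 0]]]'

```text
time: 21.95
eef_pos: [0.4358, -0.1365, 0.2866]
tcp_rot: [-0.042, 0.702, 0.037, 0.71]
contact_force: [0.3, 0.3, -0.4]
opening: -0.0
```

```bash
python3 st.py
python3 - <<'E'
from plan import *
from h import *
from plant import ctrl
b=np.load('bed.npy')
plan(ctrl.get_state(),[*bed2w(-.205,-.095),.19],np.pi/2+b[2])
d=cam(ctrl,'wrist'); cv2.imwrite('pics/w30.png',d['img'][:,:,::-1])
d=cam(ctrl,'side'); crop(d,250,110,390,240,5,'pics/s30.png')
E
```

```text
t 21.95 bed x -206.5 y -98.2 z 286.6 mm yawerr -0.0006 | Fbed x 0.3 y 0.3 z -0.4 | down [ 0.012 -0.006 -1.   ] op -0.000 tq [0.03 0.05 0.05]
dist 0.0967 rot [-0.03  0.66  0.41] rows 3
[[0.644,0.026,0.003],[-0.01,0.22,0.14]],
[[0.644,0.024,0.005],[-0.01,0.22,0.14]],
[[0.644,0.023,0.008],[-0.01,0.22,0.14]],
```

View pics/w30.png

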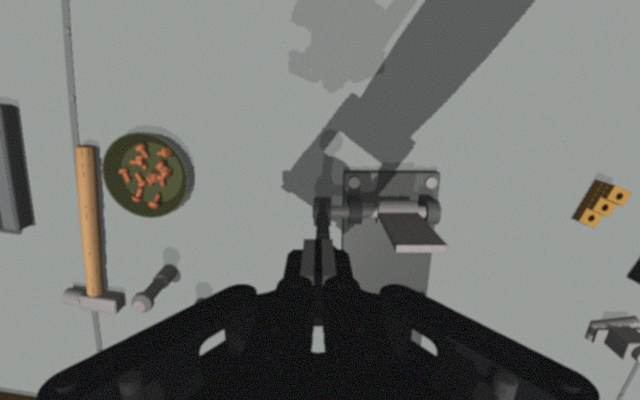

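View pics/s30.png

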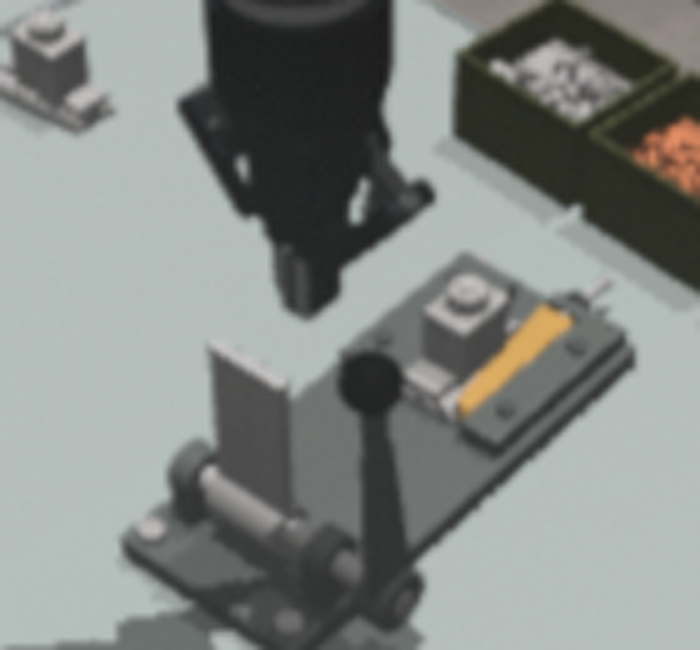

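Request:
drive_tool --series '[[[0.6, 0.02, 0], [0, 0.3, 0.2]], [[0.6, 0.02, 0], [0, 0.3, 0.2]], [[0.6, 0.02, 0], [0, 0, 0]], [[0, 0, 0], [0, 0, 0]]]'

```text
time: 22.45
eef_pos: [0.4446, -0.1325, 0.1989]
tcp_rot: [-0.043, 0.701, 0.04, 0.711]
contact_force: [-0.1, 0.2, -0.3]
opening: 0.004
```

```bash
python3 st.py
python3 - <<'E'
from plan import *
from h import *
from plant import ctrl
b=np.load('bed.npy')
d=cam(ctrl,'side'); crop(d,250,110,390,240,5,'pics/s31.png')
E
```

```text
t 22.45 bed x -197.3 y -95.2 z 198.9 mm yawerr 0.0044 | Fbed x -0.0 y 0.2 z -0.3 | down [ 0.014 -0.003 -1.   ] op 0.004 tq [-0.    0.02 -0.04]
```

View pics/s31.png

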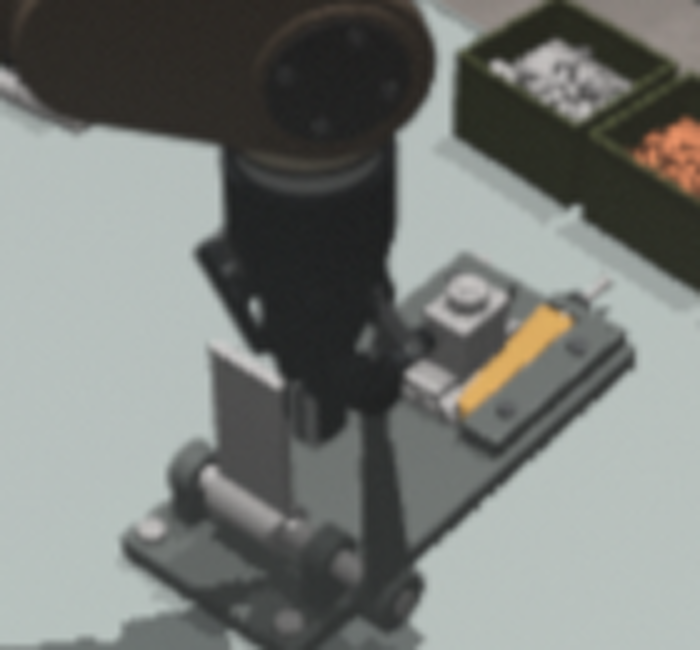

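Request:
drive_tool --series '[[[0, 0, 0.2], [0, 0.4, 0]], [[0, 0, 0.25], [0, 0.3, 0]], [[0, 0, 0.25], [0, 0, 0]], [[0, 0, 0.25], [0, 0, 0]]]'

```text
time: 22.9
eef_pos: [0.494, -0.1281, 0.2082]
tcp_rot: [-0.047, 0.707, 0.039, 0.705]
contact_force: [-4.8, -0.1, -0.8]
opening: -0.001
```

```bash
python3 st.py
python3 - <<'E'
from h import *
from plant import ctrl
d=cam(ctrl,'side'); crop(d,250,110,390,240,5,'pics/s32.png')
E
```

```text
t 22.90 bed x -147.8 y -96.3 z 208.2 mm yawerr 0.0084 | Fbed x -4.8 y 0.4 z -0.8 | down [-0.002 -0.011 -1.   ] op -0.001 tq [-0.18  0.94  0.03]
```

View pics/s32.png

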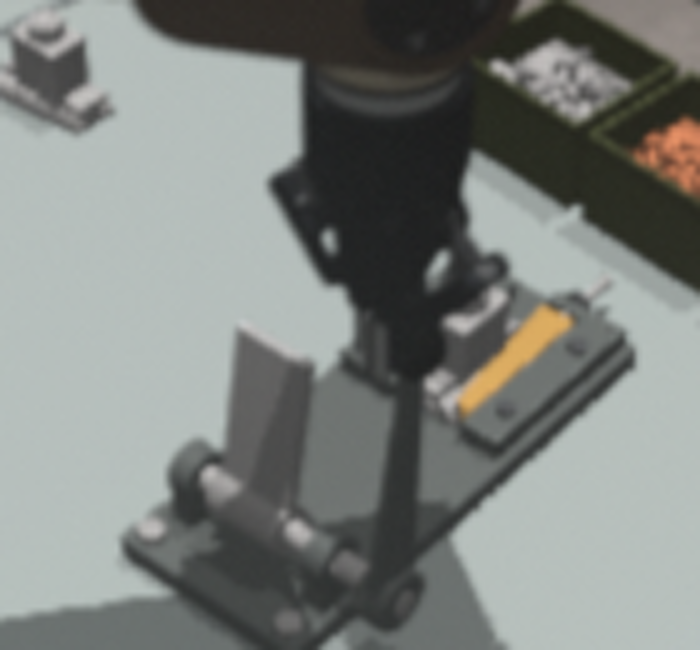

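Request:
drive_tool --series '[[[0.12, 0.02, 0.25], [0.3, 0, -0.3]], [[0.12, 0.01, 0.25], [0, 0, -0.2]], [[0.12, 0, 0.25], [0, 0, 0]]]'

```text
time: 23.25
eef_pos: [0.5377, -0.1238, 0.2024]
tcp_rot: [-0.051, 0.703, 0.032, 0.709]
contact_force: [-4.4, 1.2, 0.7]
opening: -0.002
```

```bash
python3 st.py
```

```text
t 23.25 bed x -103.9 y -97.0 z 202.4 mm yawerr 0.0049 | Fbed x -4.3 y 1.7 z 0.7 | down [ 0.011 -0.027 -1.   ] op -0.002 tq [0.09 0.79 0.02]
```

Request:
drive_tool --series '[[[0.13, 0.0, 0.22], [0, 0, 0]], [[0.13, 0.0, 0.22], [0, 0, 0]]]'

```text
time: 23.45
eef_pos: [0.5623, -0.1211, 0.1936]
tcp_rot: [-0.052, 0.701, 0.032, 0.71]
contact_force: [-4.6, 1.0, 3.0]
opening: -0.0
```

```bash
python3 st.py
python3 - <<'E'
from h import *
from plant import ctrl
d=cam(ctrl,'side'); crop(d,250,110,390,240,5,'pics/s33.png')
E
```

```text
t 23.45 bed x -79.2 y -97.1 z 193.6 mm yawerr 0.0061 | Fbed x -4.5 y 1.5 z 3.0 | down [ 0.014 -0.028 -1.   ] op -0.000 tq [0.16 0.69 0.02]
```

View pics/s33.png

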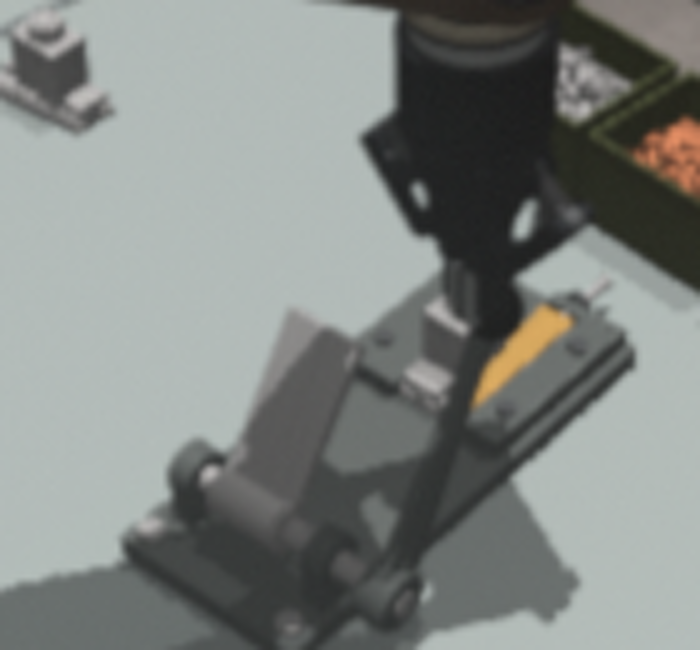

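Request:
drive_tool --series '[[[0.18, 0.02, 0.18], [0, 0, -0.5]], [[0.18, 0.0, 0.17], [0, 0, -0.5]]]'

```text
time: 23.7
eef_pos: [0.5864, -0.119, 0.1801]
tcp_rot: [-0.059, 0.696, 0.024, 0.715]
contact_force: [-1.5, 3.5, 4.6]
opening: -0.002
```

```bash
python3 st.py
```

```text
t 23.70 bed x -54.9 y -97.7 z 180.1 mm yawerr 0.0048 | Fbed x -1.1 y 3.7 z 4.6 | down [ 0.031 -0.047 -0.998] op -0.002 tq [0.63 0.25 0.04]
```

Request:
drive_tool --series '[[[0.2, 0.02, 0.16], [0, 0, -0.3]], [[0.2, 0.0, 0.15], [0, 0, -0.3]]]'

```text
time: 23.9
eef_pos: [0.6072, -0.1169, 0.1645]
tcp_rot: [-0.063, 0.691, 0.02, 0.72]
contact_force: [-1.4, 2.2, 4.5]
opening: 0.003
```

```bash
python3 st.py
python3 - <<'E'
from h import *
from plant import ctrl
d=cam(ctrl,'side'); crop(d,250,110,390,240,5,'pics/s34.png')
E
```

```text
t 23.90 bed x -34.0 y -98.0 z 164.5 mm yawerr 0.0039 | Fbed x -1.1 y 2.4 z 4.5 | down [ 0.043 -0.059 -0.997] op 0.003 tq [0.51 0.35 0.11]
```

View pics/s34.png

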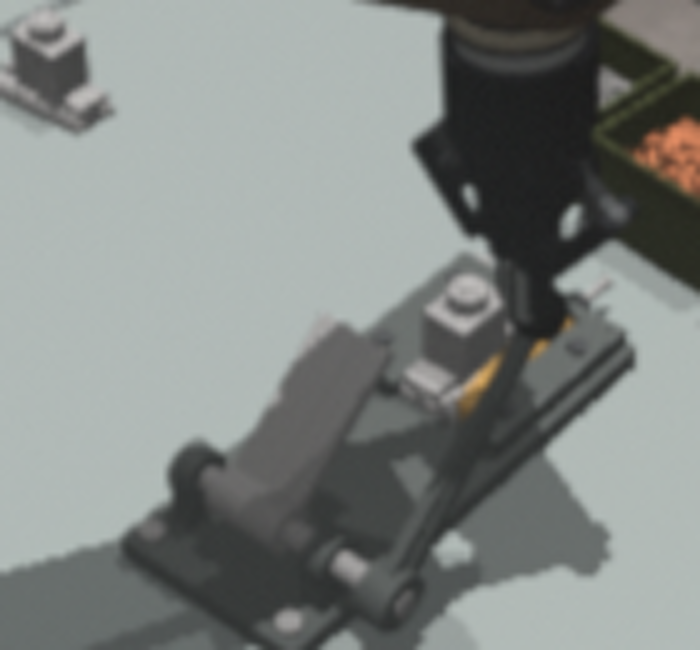

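Request:
drive_tool --series '[[[0.22, 0.02, 0.14], [0, 0.8, 1]], [[0.22, 0.02, 0.12], [0, 0.8, 1]]]'

```text
time: 24.15
eef_pos: [0.6247, -0.1145, 0.1448]
tcp_rot: [-0.053, 0.699, 0.031, 0.712]
contact_force: [-1.0, 0.9, 4.2]
opening: -0.005
```

```bash
python3 st.py
```

```text
t 24.15 bed x -16.4 y -97.6 z 144.8 mm yawerr 0.0054 | Fbed x -0.9 y 1.0 z 4.2 | down [ 0.02  -0.029 -0.999] op -0.005 tq [ 0.24 -0.03  0.05]
```

Request:
drive_tool --series '[[[0.25, 0.02, 0.1], [0, 0.6, 0.8]], [[0.25, 0.02, 0.08], [0, 0.6, 0.6]]]'

```text
time: 24.35
eef_pos: [0.6394, -0.1126, 0.1238]
tcp_rot: [-0.045, 0.702, 0.038, 0.709]
contact_force: [1.4, 0.5, 5.0]
opening: -0.005
```

```bash
python3 st.py
python3 - <<'E'
from h import *
from plant import ctrl
d=cam(ctrl,'side'); crop(d,250,110,390,240,5,'pics/s35.png')
E
```

```text
t 24.35 bed x -1.6 y -97.3 z 123.8 mm yawerr 0.0050 | Fbed x 1.5 y 0.4 z 5.0 | down [ 0.01  -0.009 -1.   ] op -0.005 tq [ 0.28 -0.25 -0.03]
```

View pics/s35.png

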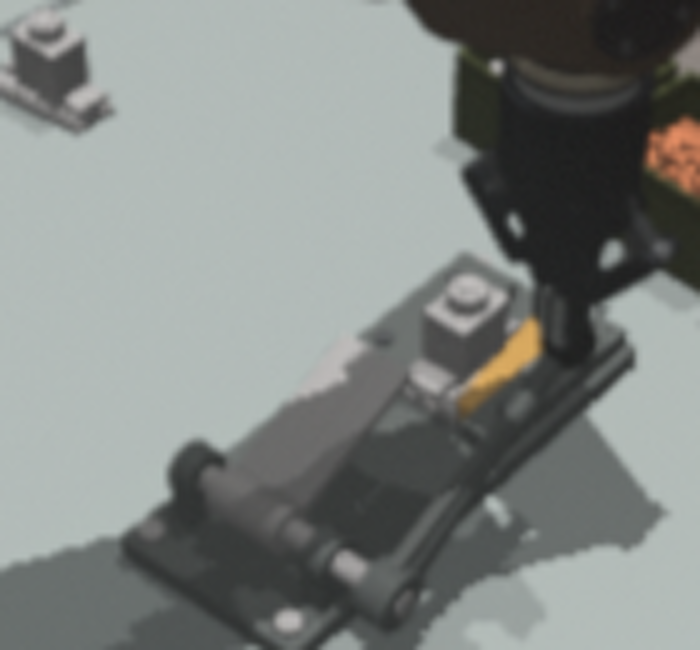

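Request:
drive_tool --series '[[[0.28, 0.02, 0.1], [0, 0.2, 0.2]], [[0.28, 0.02, 0.1], [0, 0, 0]]]'

```text
time: 24.6
eef_pos: [0.6516, -0.1112, 0.0965]
tcp_rot: [-0.045, 0.702, 0.038, 0.709]
contact_force: [-2.5, 0.3, 4.5]
opening: -0.003
```

```bash
python3 st.py
```

```text
t 24.60 bed x 10.7 y -97.3 z 96.5 mm yawerr 0.0049 | Fbed x -2.5 y 0.5 z 4.5 | down [ 0.011 -0.009 -1.   ] op -0.003 tq [-0.14  0.23  0.01]
```

Request:
drive_tool --series '[[[0.28, 0.02, 0.08], [0, 0, 0]], [[0.28, 0, 0.07], [0, 0, 0]]]'

```text
time: 24.8
eef_pos: [0.6602, -0.1104, 0.0679]
tcp_rot: [-0.046, 0.702, 0.038, 0.71]
contact_force: [-2.2, 0.9, 3.1]
opening: 0.001
```

```bash
python3 st.py
python3 - <<'E'
from h import *
from plant import ctrl
d=cam(ctrl,'side'); crop(d,250,110,390,240,5,'pics/s36.png')
E
```

```text
t 24.80 bed x 19.3 y -97.5 z 67.9 mm yawerr 0.0050 | Fbed x -2.1 y 1.1 z 3.1 | down [ 0.013 -0.011 -1.   ] op 0.001 tq [ 0.07  0.3  -0.01]
```

View pics/s36.png

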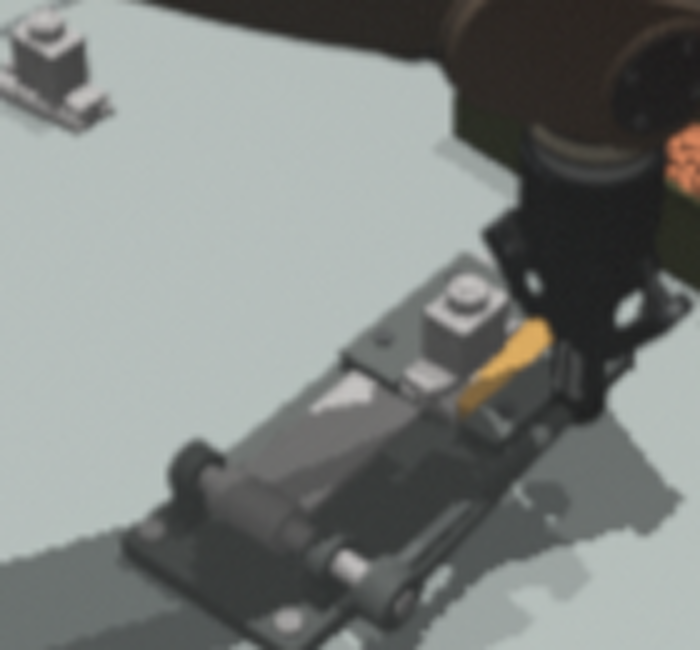

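Request:
drive_tool --series '[[[0.25, 0.02, 0.03], [0, 0, 0]], [[0.2, 0, 0.02], [0, 0, 0]]]'

```text
time: 25.05
eef_pos: [0.6625, -0.1095, 0.0415]
tcp_rot: [-0.046, 0.702, 0.038, 0.71]
contact_force: [-1.6, 0.4, 3.9]
opening: -0.002
```

Request:
drive_tool --series '[[[0.12, 0.0, 0.0], [0, 0, 0]], [[0.1, 0, 0], [0, 0, 0]]]'

```text
time: 25.25
eef_pos: [0.6626, -0.1094, 0.029]
tcp_rot: [-0.045, 0.702, 0.038, 0.71]
contact_force: [-0.3, -1.4, 2.6]
opening: -0.0
```

```bash
python3 st.py
python3 - <<'E'
from h import *
from plant import ctrl
d=cam(ctrl,'side'); crop(d,250,110,390,240,5,'pics/s37.png')
E
```

```text
t 25.25 bed x 21.9 y -96.8 z 29.0 mm yawerr 0.0049 | Fbed x -0.4 y -1.4 z 2.6 | down [ 0.011 -0.01  -1.   ] op -0.000 tq [-0.08  0.13 -0.03]
```

View pics/s37.png

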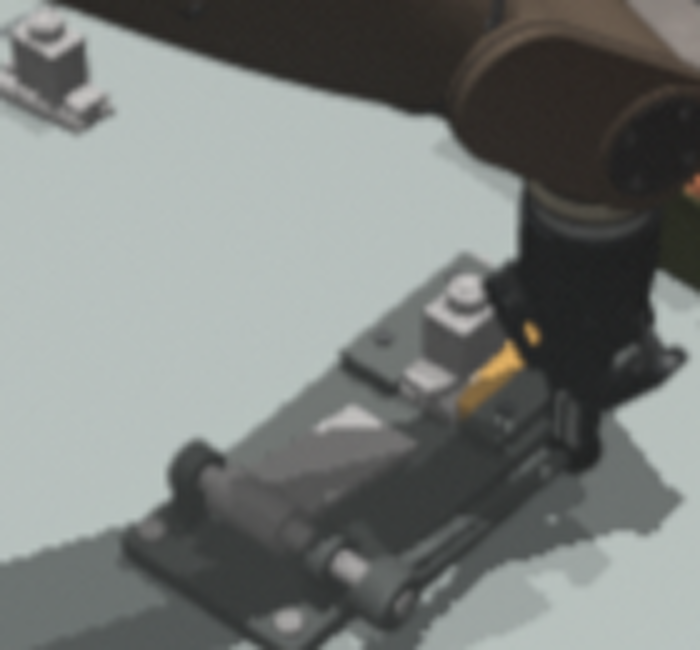

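Request:
drive_tool --series '[[[0.1, 0.0, 0.0], [0, 0, 0]]]'

```text
time: 25.4
eef_pos: [0.6629, -0.1094, 0.028]
tcp_rot: [-0.045, 0.703, 0.038, 0.709]
contact_force: [-15.1, 4.5, 39.2]
opening: 0.002
```

Request:
drive_tool --series '[[[0.08, 0.0, 0.0], [0, 0, 0]]]'

```text
time: 25.5
eef_pos: [0.6628, -0.1094, 0.0284]
tcp_rot: [-0.045, 0.704, 0.039, 0.708]
contact_force: [-10.7, 1.9, 20.4]
opening: -0.001
```

Request:
drive_tool --series '[[[0.08, 0.0, 0.0], [0, 0, 0]]]'

```text
time: 25.6
eef_pos: [0.6628, -0.1094, 0.0285]
tcp_rot: [-0.046, 0.705, 0.039, 0.707]
contact_force: [-7.8, 1.2, 16.9]
opening: 0.001
```

```bash
python3 st.py
```

```text
t 25.60 bed x 22.0 y -96.8 z 28.5 mm yawerr 0.0069 | Fbed x -7.6 y 2.0 z 16.9 | down [ 0.003 -0.009 -1.   ] op 0.001 tq [ 0.25  1.35 -0.01]
```

Request:
drive_tool --series '[[[-0.2, 0, 0], [0, 0, 0]], [[-0.6, 0, 0], [0, 0, 0]], [[-0.9, 0, 0], [0, 0, 0]], [[-0.9, 0, 0], [0, 0, 0]], [[-0.9, 0, 0], [0, 0, 0]]]'

```text
time: 26.1
eef_pos: [0.6549, -0.1049, 0.1959]
tcp_rot: [-0.042, 0.713, 0.043, 0.698]
contact_force: [-0.2, -0.3, 0.8]
opening: 0.001
```

Request:
drive_tool --series '[[[-0.5, 0, -0.6], [0, 0, 0]], [[0, 0, -0.8], [0, 0, 0]], [[0, 0, -0.6], [0, 0, 0]], [[0, 0, 0], [0, 0, 0]], [[0, 0, 0], [0, 0, 0]]]'

```text
time: 26.6
eef_pos: [0.5563, -0.117, 0.2315]
tcp_rot: [-0.044, 0.708, 0.042, 0.703]
contact_force: [-0.1, -0.2, -1.2]
opening: -0.001
```

```bash
python3 st.py
python3 - <<'E'
from h import *
from plan import *
from plant import ctrl
d=cam(ctrl,'side'); crop(d,250,130,390,250,5,'pics/s38.png'); save(d,'s38.npz')
for nm,p in(('knob',(.029,-.095,.03)),('stopL',(-.029,.025,.032)),('stopR',(-.029,-.025,.032))):
  w=[*bed2w(p[0],p[1]),p[2]]; print(nm,((proj(d,[w])[0]-[250,130]+.5)*5).round())
d=cam(ctrl,'wrist'); cv2.imwrite('pics/w38.png',d['img'][:,:,::-1]); save(d,'w38.npz')
for nm,p in(('knob',(.029,-.095,.03)),('stopL',(-.029,.025,.032)),('stopR',(-.029,-.025,.032)),('mouth',(0,0,.018))):
  w=[*bed2w(p[0],p[1]),p[2]]; print(nm,proj(d,[w])[0].round())
E
```

```text
t 26.60 bed x -84.6 y -92.4 z 231.5 mm yawerr 0.0078 | Fbed x -0.1 y -0.2 z -1.2 | down [-0.007 -0.003 -1.   ] op -0.001 tq [0.01 0.01 0.04]
knob [577. 345.]
stopL [355. 301.]
stopR [420. 341.]
knob [315. 261.]
stopL [418. 218.]
stopR [375. 218.]
mouth [392. 236.]
```

View pics/s38.png

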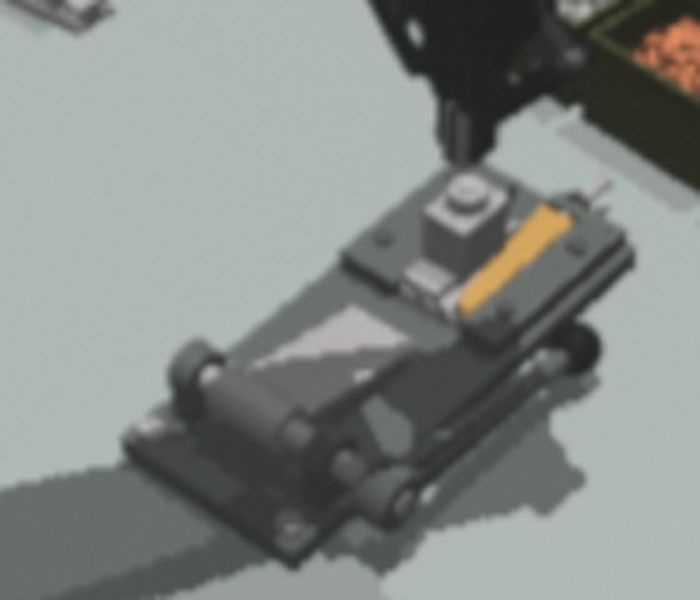

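View pics/w38.png

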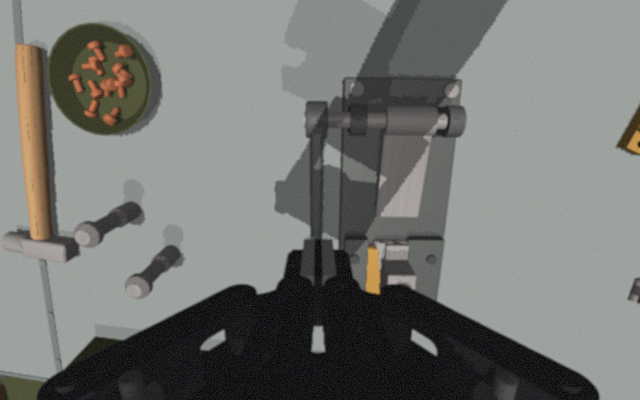

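Run:
```python
from plant import ctrl
print(ctrl.sign_off())
```

```text
the job is handed in; nothing more can be done
None
```

I fitted the right-most die and brought the stop down behind it. I handed in at about 26.6 s of the 67 s allowed. No verdict came back.

- **Die:** It went in narrow end first along the straight rail. It went tight about 41 mm past the mouth. I pushed it home at about 18 N, let go, then pushed again from behind at about 18 N. It did not move further on the second push. I can't measure the gib force directly, so tightness after release is judged only from that second push.
- **Lever:** It is down on its hard stop. The last side picture shows the knob and stop tip within a pixel of where they should be at lever zero. The die looks upright and in line, and the robot was clear of everything.
- **Other things:** I saw nothing else shifted, and I did not measure the other things again at the end.

These checks failed or disagreed:
- **First grip:** It caught only the die's cup boss, because the fingertips sit roughly 25 mm higher than the stated TCP geometry implies. I set the die down on the apron and gripped it again properly by the head.
- **Lever end stop:** The last press on the knob read a brief 39 N vertical force, about 42 N in all with the sideways part. It came through the closed fingertips. If the 40 N limit for the arm and gripper body also covers the fingertips, that reading is at or slightly over it.
- **Downward push:** Both pushes on the die also carried about 8–10 N downward, so a little of the force went into floor friction.

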